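# Turn a returned brake pad over and photograph its lining

### The job

The returned brake pad lies lining down: turn it over so that its dark lining faces up, lying flat in the middle of the white photo plate and lined up with the plate's length, either end first. The orange slotted stand will hold the pad on end while you change your grip; handle it gently, never letting it topple or drop. Then, with the pad let go, press the blue key (lamp) fully and after it the green key (picture); do not press the red key (delete), and leave the tape roll, stapler, marker and yellow carton where they are.

Things in the scene. Friction and masses are not known exactly. Their poses are not given: they have to be found in the camera images.
- pad: Brake pad, rigid slab 120 x 60 x 18 mm, about 0.3 kg: blue steel back 6 mm thick (rivets, yellow dabs) and dark friction lining 12 mm thick, in two blocks with a 6 mm groove across the middle. Origin: centre of the lining's outer face; x along its length, y across its width, z from the lining to the blue back (outer face at z = 18 mm). Starts lining down.
- rest: Fixed stand: dark base 100 x 100 x 8 mm, two upright orange walls (76 mm along y, 6 mm thick, tops at z = 38 mm, low ribs outside) beside a slot along its y, open at both ends, 24 mm wide (x -12 to 12 mm), floor at z = 8 mm. In it a pad stands on its short end, width along the slot, leaning a little. Origin: centre of the underside; z up.
- plate: Fixed white photo plate, 200 (x) x 150 (y) x 10 mm, with four red printed corner marks round its middle. Origin: centre of its underside on the table; its top is at z = 10 mm.
- panel: Fixed grey key panel, 70 (x) x 190 (y) x 30 mm, that carries three round spring keys in a row along its y. Which key is where varies. Origin: centre of its underside on the table.
- blue_key_top (a point): Centre of the top of the round blue key (lamp on), 28 mm across, pressed straight down.
- blue_key (a joint): Travel of the blue key: 0 up, 0.006 fully down (takes 5 N); springs back.
- green_key_top (a point): Centre of the top of the round green key (take the picture), 28 mm across, pressed straight down.
- green_key (a joint): Travel of the green key: 0 up, 0.006 fully down (takes 5 N); springs back.
- red_key_top (a point): Centre of the top of the round red key (delete), 28 mm across, pressed straight down.
- red_key (a joint): Travel of the red key: 0 up, 0.006 fully down (takes 5 N); springs back.
- tape: Bystander, loose: roll of labels lying flat, 84 mm across, 25 mm tall, red. Origin: centre of its underside.
- stapler: Bystander, loose: black stapler 150 x 36 x 46 mm. Origin: centre of its underside; x along its length.
- marker: Bystander, loose: red marker pen 125 x 13 x 13 mm, lying. Origin: centre of its underside; x along its length.
- yellow_carton: Bystander, loose: yellow carton 90 x 140 x 60 mm. Origin: centre of its underside.

How it is judged:
By the outcome, as a careful person would: the job done as asked, in the order asked, and still so for the second after the job is handed in, with the robot touching nothing.
It also fails if it takes over 72 s, if anything falls off the work surface, if the arm or the gripper's body presses on something with over 40 N, if the wrist force passes 120 N, or if a joint passes its speed limit or range.

### The arm

A 6-joint arm with a two-finger parallel gripper is mounted at the origin on the work surface. World frame = base frame: x ahead of the robot, y to its left, z up, the work surface at z = 0. Lengths are in mm, angles in rad, forces in N, time in s.
With the tool pointing down it reaches from about 350 to 975 mm from the base axis. Payload 7.1 kg.
Tool frame: the origin (TCP) lies at the centre of the arm's flange, where the gripper is bolted on; the fingertips stand 182 mm ahead of it and the grasp point (between the pads) lies 163 mm ahead of it (r.tip_extent is the distance from the TCP to the fingertips, in mm); z points along the fingers, y is the direction in which the jaws open and shut (so a half turn about z gives the same grasp; the last joint's range is limited). The gripper opens to 88 mm and grips with 3 to 60 N. Pads are 20 mm wide; open, the fingers measure 115 mm over their backs; the gripper's body (75 mm by 178 mm) begins 61 mm behind the grasp point.
Start: joints at [1.139, 0.423, 1.63, -0, 1.089, -0.019], TCP at [250.703, 572.498, 404.675] pointing down, gripper open.
Joint ranges: [-3, 3], [-0.9, 2.11], [0.09, 2.58], [-1.31, 4.45], [0.11, 2.69], [-2.54, 2.54]. Speed limits (rad/s): [2.39, 2.39, 3.01, 3.14, 3.14, 3.14].

### API

Orientations are given as a unit quaternion [w, x, y, z].
In Python, from plant import r gives the robot as it stands.
- The arm moves only by the shell command python3 -m pendant 'ROWS' [FORCE]. ROWS is text: rows parted by semicolons, each of 7 numbers parted by spaces: the shift along the tool's x, y, z in mm, then the turn, a rotation vector about the tool's x, y, z in rad, then the finger opening in mm, from 0 to 87.8. In form: x y z ax ay az jaw; .... A call has 1 to 8 rows; each row is the pose to reach, as a shift and turn from the pose measured when the call began, along the tool's axes at that moment; what a row does not reach only later rows make up. A row lasts 1/12 s, in which the tool goes at most 41.7 mm and 7.16 degrees, less where a joint would pass 70% of its speed; a pose out of reach is approached as far as the arm can. A call with a gripper value outside its range is refused whole. The fingers move at their own pace and stop on an object; FORCE is the grip in N (left out, the last holds). Time passes only in rows, so rows that repeat a pose let the fingers close. It gives the time, the measured TCP pose, the force and the opening at its end, in the units of the state.
- r.read_state(): the state, without advancing time (a new reading comes with each control period).
- r.read_camera(name): name is "scene" or "top" or "wrist"; returns a dict with "color" (400x640x3 uint8, blue, green, red), "mtx" (3x3 intrinsics, pixels), "cam_to_world" (4x4, takes a point from camera to world coordinates); the wrist camera has in their place "hand_eye" (4x4, takes a point from camera to tool coordinates, whose origin is the TCP and whose axes are the flange's). Camera axes: x right, y down, z forward; pixel columns grow to the right and rows downward; lengths in mm; the calibration is good to about 2 mm. A picture is of the moment at which its call begins: read the wrist's pose just before it. There is no depth.
- r.finish_job(): hands the job in, once; it reports no verdict.
Trained networks look in the newest picture that a camera, given by its name, has taken for a name from the list of things; names that differ only in an ending like _2 or _b are one class to them, and where a whole thing is asked for, a point or a joint stands for the part that bears it (a point fixed in the world has none). Each returns a list of dicts, best first, with "confidence" (0 to 1); they miss things now and then, are a little off and sometimes report something else, mostly with a low value. They report only what shows in the picture. A call takes as long as a camera call.
- r.find_in(thing, camera): "position" ([x, y, z] in mm, in the coordinates of the camera as it stood for that picture, good to about 4 mm: the middle of the surface that is visible of it).
The state is a dict: "time_s": time; "q": joint angles; "qvel": joint speeds; "joint_efforts": joint torques, N m; "position": TCP position; "eef_rot": TCP orientation; "force": force on the tool from outside, world axes, zero at the start; "ft_torque": the same for the moment, N m; "grip_width": finger opening in mm.
Only numpy, scipy, OpenCV 4.12 (cv2) and the standard library are available. Lean on these libraries where they do the work, as an engineer would, in place of code of your own. Each camera call takes 0.05 s, during which the arm holds its last target. There are 200 camera calls.

## Working session

There is one attempt and no reset: what is moved stays moved. The work goes in short steps, Python scripts to look and compute and a shell command to move; the robot and the scene stay as the last step left them, time stands still between calls to the robot, and variables do not carry over. Pictures are saved under pics/ and viewed, about 8 in all and at most 12, crops included, and the job is handed in when it is done.

```bash
ls; mkdir -p pics
cat > h.py <<'E'
import numpy as np,cv2
from plant import r
from scipy.spatial.transform import Rotation as R
def T():
    s=r.read_state();M=np.eye(4);q=s['eef_rot'];M[:3,:3]=R.from_quat([q[1],q[2],q[3],q[0]]).as_matrix();M[:3,3]=s['position'];return M,s
def cam(n):
    M,s=T();c=r.read_camera(n)
    return c['color'],np.array(c['mtx']),(M@np.array(c['hand_eye']) if n=='wrist' else np.array(c['cam_to_world']))
def ray(px,K,C,z):
    d=C[:3,:3]@np.linalg.solve(K,[px[0],px[1],1]);o=C[:3,3];return o+d*(z-o[2])/d[2]
def proj(P,K,C):
    p=np.linalg.inv(C)@np.append(P,1);u=K@p[:3];return u[:2]/u[2]
def rel(goal_p,goal_R):
    M,s=T();Rm=M[:3,:3]
    return Rm.T@(np.array(goal_p)-M[:3,3]), R.from_matrix(Rm.T@goal_R).as_rotvec()
E
python3 - <<'E'
from h import *
np.set_printoptions(precision=1,suppress=True)
M,s=T();print(s)
for n in ['top','scene']:
    c,K,C=cam(n);cv2.imwrite(f'pics/{n}0.png',c);print(n,K.tolist(),C)
    for t in ['pad','rest','plate','panel','blue_key_top','green_key_top','red_key_top','tape','stapler','marker','yellow_carton']:
        for d in r.find_in(t,n)[:2]:
            w=C@np.append(d['position'],1);print(t,round(d['confidence'],2),w[:3],proj(w[:3],K,C))
E
```

```text
pics
{'time_s': 0.0, 'q': array([ 1.1,  0.4,  1.6,  0. ,  1.1, -0. ]), 'qvel': array([-0.,  0.,  0.,  0.,  0., -0.]), 'joint_efforts': array([ -0. , -54.5, -27.4,   0.1,   0. ,  -0. ]), 'position': array([250.6, 572.3, 403.9]), 'eef_rot': array([-0. ,  0.2,  1. , -0. ]), 'force': array([-0.4,  0.3,  0.2]), 'ft_torque': array([0., 0., 0.]), 'grip_width': 88.12114016985929}
top [[491.65696467523, 0.0, 317.7095943553093], [0.0, 491.65696467523, 201.32829709831586], [0.0, 0.0, 1.0]] [[   0.1   -1.     0.2  333.9]
 [  -1.    -0.1    0.   -14.3]
 [   0.    -0.2   -1.  1196.6]
 [   0.     0.     0.     1. ]]
pad 0.82 [ 513.1 -273.7   17. ] [433.3 241. ]
rest 0.63 [374.2 -71.7   9.7] [343.6 289.2]
rest 0.55 [520.6  24.9   7.6] [310.7 224.1]
plate 0.71 [465.5 282.6  12.8] [202.5 233.6]
panel 0.85 [677.5  34.1  30.4] [314.5 159.7]
blue_key_top 0.41 [700.8 -20.2  52.4] [337.8 150.5]
green_key_top 0.61 [693.4  41.   50.1] [312.5 150.9]
red_key_top 0.48 [688.4  94.2  53.2] [290.4 150. ]
red_key_top 0.35 [ 726.1 -249.    59. ] [433.3 150.4]
tape 0.58 [387.5  44.4  28.8] [295.5 277.3]
stapler 0.87 
[... 293 characters left out ...]
 -0.6    0.5 -468.9]
 [   0.    -0.6   -0.8  773.1]
 [   0.     0.     0.     1. ]]
pad 0.94 [ 516.2 -280.3   15.1] [213.2 282.2]
pad 0.72 [372.5 -74.7   8.6] [238.1 188.3]
rest 0.89 [532.2  20.9  10.4] [316.3 197.4]
rest 0.7 [ 735.5 -256.6   59.5] [305.4 333.3]
plate 0.64 [472.  268.2  11.7] [358.  130.8]
panel 0.59 [707.9  13.6  33. ] [378.6 234.1]
blue_key_top 0.52 [698.9 -18.8  55.1] [367.3 235.6]
green_key_top 0.71 [693.2  37.2  54.9] [380.5 217.4]
green_key_top 0.28 [470.7 271.6  14.2] [358.5 129.2]
tape 0.71 [373.4 -79.1  11.5] [236.9 188.8]
tape 0.7 [386.4  37.5  28. ] [274.5 159.1]
stapler 0.58 [750.1 251.3  42.6] [451.6 176.6]
yellow_carton 0.73 [ 734.9 -257.    59.9] [305.  333.2]
```

View pics/top0.png

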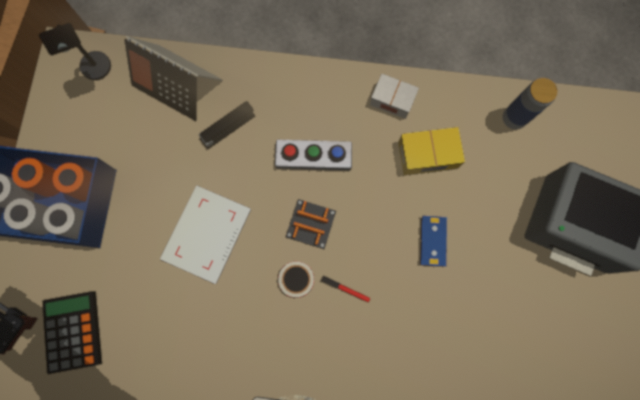

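View pics/scene0.png

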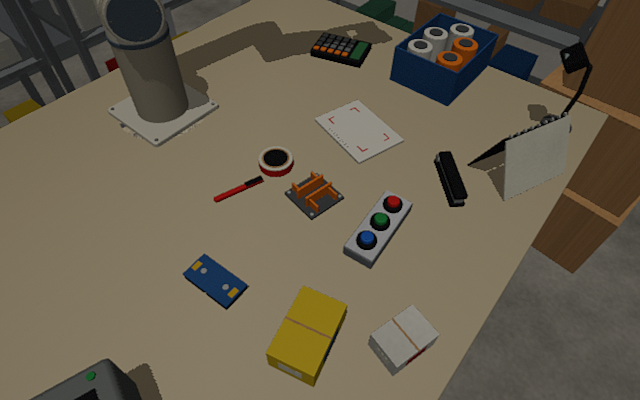

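The top view shows the pad at (433,241), the rest at (312,223), the plate at (205,234), and the keys red (290,151), green (314,152) and blue (338,153). Next I'll segment these to get exact centres and angles.

Run:
```python
from h import *
np.set_printoptions(precision=1,suppress=True)
c,K,C=cam('top');hsv=cv2.cvtColor(c,cv2.COLOR_BGR2HSV);H,S,V=cv2.split(hsv)
def comp(mask,ctr,win,z,name,one=True):
    m=np.zeros_like(H);x,y=ctr;m[y-win:y+win,x-win:x+win]=mask[y-win:y+win,x-win:x+win]
    if one:
        n,l,st,_=cv2.connectedComponentsWithStats(m.astype(np.uint8));k=1+np.argmax(st[1:,4]);m=(l==k)
    ys,xs=np.nonzero(m);P=np.array([ray(p,K,C,z)[:2] for p in zip(xs,ys)]).astype(np.float32)
    rc=cv2.minAreaRect(P);b=cv2.boxPoints(rc);e=b[1]-b[0];f=b[2]-b[1];L=e if np.hypot(*e)>np.hypot(*f) else f
    print(name,len(P),'ctr',np.array(rc[0]),'mean',P.mean(0),'size',np.array(rc[1]),'long axis deg',np.degrees(np.arctan2(L[1],L[0])),'bbox',xs.min(),xs.max(),ys.min(),ys.max())
comp(((H>95)&(H<130)&(S>100))|((H>15)&(H<35)&(S>150)),(433,241),32,18,'pad')
comp(((S<60)&(V>110)),(205,234),55,10,'plate',True)
comp(((H>3)&(H<16)&(S>180)&(V>90)),(312,223),28,38,'walls',False)
comp((V<75),(312,223),32,8,'base',True)
comp(((S<60)&(V>110)),(314,155),45,30,'panel',True)
comp(((H<8)|(H>172))&(S>140),(290,151),12,46,'red')
comp((H>40)&(H<80)&(S>80),(314,152),12,46,'green')
comp((H>100)&(H<130)&(S>80),(338,153),12,46,'blue')
s=c[185:265,260:370];cv2.imwrite('pics/rest_crop.png',cv2.resize(s,None,fx=7,fy=7,interpolation=2))
```

```text
pad 888 ctr [ 513.7 -273.6] mean [ 514.3 -273.1] size [114.5  56.9] long axis deg 2.8615532 bbox 421 445 217 264
plate 5175 ctr [467.7 276.2] mean [466.1 276.4] size [154.4 203.7] long axis deg -16.725763 bbox 160 250 185 284
walls 168 ctr [520.2  25. ] mean [520.5  26.3] size [68.2 76.3] long axis deg -9.646418 bbox 294 326 204 239
base 320 ctr [523.8  25.8] mean [526.3  20.8] size [92.4 69.4] long axis deg 78.66908 bbox 292 332 205 241
panel 1409 ctr [695.   39.2] mean [694.5  38.1] size [ 70.8 192. ] long axis deg -84.86901 bbox 275 352 139 167
red 105 ctr [690.3  97.2] mean [689.8  97.2] size [25.5 27. ] long axis deg -83.2193 bbox 284 295 145 155
green 102 ctr [694.7  38.7] mean [694.5  39. ] size [25.5 26.9] long axis deg -83.21908 bbox 308 319 146 156
blue 98 ctr [698.9 -18.6] mean [699.2 -18.6] size [25.5 24.4] long axis deg 6.43799 bbox 332 342 147 157
```

View pics/rest_crop.png

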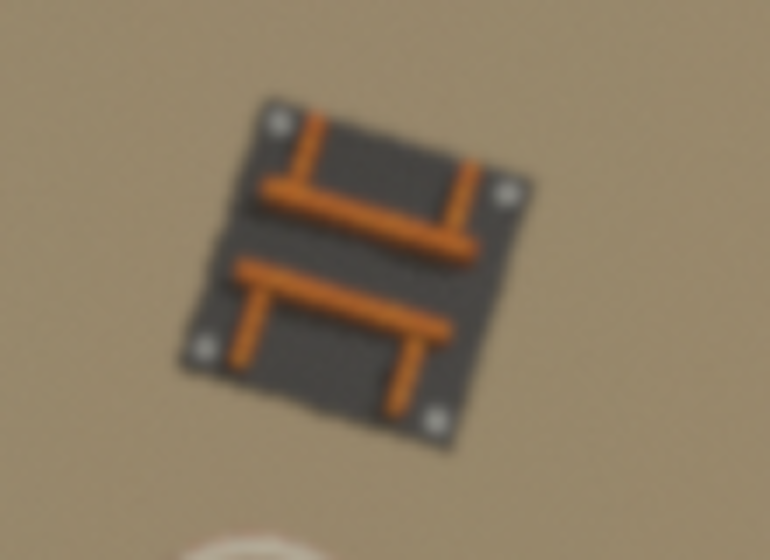

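The crop shows the slot walls: the upper one runs (262,185)–(475,248) and the lower one (235,268)–(452,332). I'll compute the exact angles from those.

Run:
```python
from h import *
np.set_printoptions(precision=2,suppress=True)
c,K,C=cam('top');print(C[:3,:3])
A=lambda p,q:np.degrees(np.arctan2(*(q-p)[[1,0]]))
f=lambda x,y:ray((260+x/7-.4,185+y/7-.4),K,C,38)
w=[f(262,185),f(475,248),f(235,268),f(452,332)]
print('slot',A(w[0],w[1]),A(w[2],w[3]),np.mean(w,0))
b=[ray((260+x/7-.4,185+y/7-.4),K,C,8) for x,y in [(268,97),(530,178),(452,448),(180,366)]]
print('base',np.mean(b,0),A(b[0],b[1]),A(b[3],b[2]),A(b[3],b[0]),A(b[2],b[1]))
hsv=cv2.cvtColor(c,cv2.COLOR_BGR2HSV)
m=((hsv[...,1]<75)&(hsv[...,2]>100)).astype(np.uint8);z=np.zeros_like(m);z[180:290,155:255]=m[180:290,155:255]
z=cv2.morphologyEx(z,cv2.MORPH_OPEN,np.ones((3,3)))
cs=max(cv2.findContours(z,0,1)[0],key=cv2.contourArea);ap=cv2.approxPolyDP(cv2.convexHull(cs),6,True)[:,0];print(ap)
W=[ray(p,K,C,10) for p in ap];print(np.mean(W,0))
for i in range(len(W)):print(np.linalg.norm(W[i]-W[i-1]),A(W[i-1],W[i]))
# red marks
m=((hsv[...,0]<10)|(hsv[...,0]>170))&(hsv[...,1]>90);ys,xs=np.nonzero(m[180:290,155:255]);P=np.array([ray((x+155,y+180),K,C,10)[:2] for x,y in zip(xs,ys)],np.float32)
print(len(P),cv2.minAreaRect(P),P.mean(0))
for p in (0,):
    m=((hsv[...,0]>95)&(hsv[...,0]<130)&(hsv[...,1]>100))|((hsv[...,0]>15)&(hsv[...,0]<35)&(hsv[...,1]>150));ys,xs=np.nonzero(m[209:273,401:465]);P=np.array([ray((x+401,y+209),K,C,18)[:2] for x,y in zip(xs,ys)]);u=np.linalg.svd(P-P.mean(0))[2] if 0 else np.linalg.eigh(np.cov(P.T))[1][:,1];print('pad axis',np.degrees(np.arctan2(u[1],u[0])))
print(T()[0])
```

```text
[[ 0.12 -0.97  0.2 ]
 [-0.99 -0.12  0.02]
 [ 0.   -0.2  -0.98]]
slot -99.92485387904138 -99.79490812289923 [522.04  25.29  38.  ]
base [522.42  25.18   8.  ] -100.72233335128497 -100.03266135016322 -10.536201858898421 -9.457568125895934
[[254 180]
 [254 254]
 [241 274]
 [216 286]
 [198 284]
 [158 260]
 [156 180]]
[441.73 258.51  10.  ]
243.74350055236442 -83.22020717601713
183.96447540876903 -171.71423223992568
56.33466638058488 154.80386973559908
65.07129324230083 122.55512684651906
43.32216457195267 90.55259887868354
114.2419592782104 66.86544975068493
199.13226425330205 11.983353919588044
1 ((385.1755065917969, 258.81549072265625), (0.0, 0.0), 0.0) [385.18 258.82]
pad axis -177.76658699165944
[[ -0.92   0.4    0.   250.73]
 [  0.4    0.92   0.   572.5 ]
 [ -0.     0.    -1.   404.67]
 [  0.     0.     0.     1.  ]]
```

```bash
for k in 1; do
python3 -m pendant '-40 -45 0 0 0 0 85; -85 -95 0 0 0 0 85; -115 -134 0 0 0 0 85; -145 -168 0 0 0 0 85; -170 -197 0 0 0 0 85; -193 -224 0 0 0 0 85; -193 -224 0 0 0 0 85; -193 -224 0 0 0 0 85' 30
python3 -m pendant '-193 -224 0 0 0 0 85; -193 -224 0 0 0 0 85; -193 -224 0 0 0 0 85; -193 -224 0 0 0 0 85; -193 -224 0 0 0 0 85; -193 -224 0 0 0 0 85; -193 -224 0 0 0 0 85; -193 -224 0 0 0 0 85'
python3 -m pendant '-194 -225 0 0 0 -0.454 85; -194 -225 0 0 0 -0.454 85; -194 -225 0 0 0 -0.454 85; -194 -225 0 0 0 -0.454 85; -194 -225 0 0 0 -0.454 85; -194 -225 0 0 0 -0.454 85; -194 -225 0 0 0 -0.454 85; -194 -225 0 0 0 -0.454 85'
done
cat >> h.py <<'E'
import json
def log():
    M,s=T();open('log.txt','a').write(json.dumps([list(map(float,s['q'])),M.tolist()])+'\n')
    print('t %.2f'%s['time_s'],'q',np.round(s['q'],3),'p',s['position'].round(1),'z',M[:3,2].round(3),'y',M[:3,1].round(3),'F',s['force'].round(1),'w %.1f'%s['grip_width']);return M,s
E
python3 - <<'E'
from h import *
log();c,K,C=cam('wrist');cv2.imwrite('pics/w1.png',c)
np.set_printoptions(precision=2,suppress=True);M=T()[0];print(np.linalg.inv(M)@C,K[0,0])
hsv=cv2.cvtColor(c,cv2.COLOR_BGR2HSV);H,S=hsv[...,0],hsv[...,1]
m=((H>95)&(H<130)&(S>100))|((H>15)&(H<35)&(S>170));m=m.astype(np.uint8)
n,l,st,_=cv2.connectedComponentsWithStats(m);k=1+np.argmax(st[1:,4]);ys,xs=np.nonzero(l==k);print(st[k])
P=np.array([ray(p,K,C,18)[:2] for p in zip(xs,ys)]).astype(np.float32);print(cv2.minAreaRect(P))
E
```

```text
time_s: 1.97
position: [338.0, 285.2, 404.5]
eef_rot: [-0.0, 0.207, 0.978, -0.001]
force: [0.4, 0.5, 0.3]
grip_width: 84.8
time_s: 2.63
position: [425.5, -1.8, 405.7]
eef_rot: [0.001, 0.208, 0.978, -0.001]
force: [-0.2, 0.7, 0.5]
grip_width: 85.1
time_s: 3.3
position: [512.0, -288.9, 406.9]
eef_rot: [0.001, -0.017, 1.0, -0.002]
force: [0.8, 1.1, -0.6]
grip_width: 84.7
t 3.30 q [-5.330e-01  3.660e-01  1.714e+00 -2.000e-03  1.058e+00 -2.136e+00] p [ 512.  -288.9  406.9] z [ 0.003 -0.004 -1.   ] y [-0.033  0.999 -0.004] F [ 0.8  1.1 -0.6] w 84.7
[[ 0.   -0.96 -0.29 82.08]
 [ 1.   -0.    0.    3.45]
 [-0.   -0.29  0.96 20.31]
 [ 0.    0.    0.    1.  ]] 337.72481064388813
[ 316  115   55  105 4151]
((511.3138122558594, -272.75177001953125), (117.0252914428711, 57.71525192260742), 3.046882390975952)
```

View pics/w1.png

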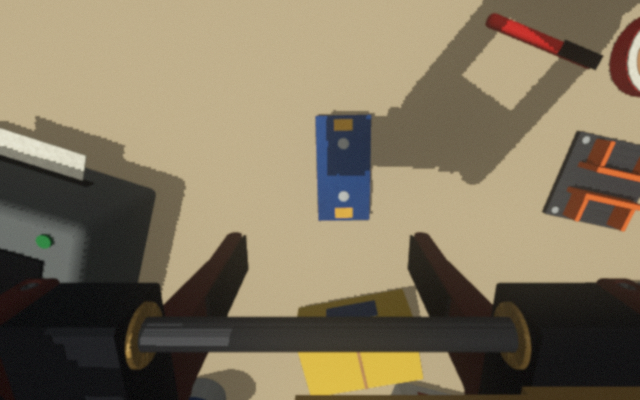

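The wrist view shows the pad at (343,167). It agrees with the top view: centre (512,-273), angle about 3°. Now I'll move to a tilted pre-grasp, with the tool leaning to the near side, and log joints so I can fit the kinematics.

```bash
python3 -m pendant '20 4 35 0 -0.09 0 85; 40 8 70 0 -0.18 0 85; 58 11 105 0 -0.27 0 85; 75 14 134 0 -0.35 0 85; 75 14 134 0 -0.35 0 85; 75 14 134 0 -0.35 0 85' >/dev/null
cat > fk.py <<'E'
from h import *
from scipy.optimize import least_squares
D=[json.loads(l) for l in open('log.txt')]
D.append([[1.139,.423,1.63,0,1.089,-.019],[[-.92,.4,0,250.7],[.4,.92,0,572.5],[0,0,-1,404.7],[0,0,0,1]]])
Ry=lambda t:R.from_euler('y',t).as_matrix();Rz=lambda t:R.from_euler('z',t).as_matrix()
def fk(q,p):
    a1,h,L1,L2,a3,d6=p;B=Rz(q[0]);A=Ry(q[1]);F=Ry(q[1]+q[2])
    w=np.array([a1,0,h])+A@[0,0,L1]+F@[a3,0,L2]
    Rt=F@Rz(q[3])@Ry(q[4])@Rz(q[5]);return B@(w+d6*Rt[:,2]),B@Rt
E
python3 - <<'E'
from h import *
log()
from fk import *
np.set_printoptions(precision=3,suppress=True)
for q,M in D:
    M=np.array(M);print((fk(q,[0,300,400,400,0,100])[1]).T@M[:3,:3])
f=lambda p:np.concatenate([fk(q,p)[0]-np.array(M)[:3,3] for q,M in D]+[0.02*(np.array(p)-[0,350,450,450,0,100])])
s=least_squares(f,[0,350,450,450,0,100]);print(s.x,s.fun[:9])
E
```

```text
t 3.85 q [-0.605  0.436  2.005  0.403  0.456 -2.54 ] p [ 451.3 -270.9  281.2] z [ 0.319 -0.011 -0.948] y [-0.02   1.    -0.018] F [-0.1  0.2  0.3] w 85.1
[[ 0. -1. -0.]
 [ 1.  0. -0.]
 [ 0. -0.  1.]]
[[ 0. -1. -0.]
 [ 1.  0.  0.]
 [ 0. -0.  1.]]
[[ 0.003 -1.003 -0.   ]
 [ 1.003  0.003 -0.   ]
 [ 0.    -0.     1.   ]]
[-10.831 432.948 545.306 519.506 104.787 191.34 ] [ -6.084 -10.388  -0.447  -0.333  -0.867   0.013  10.703  -5.216   0.4  ]
```

q6 hit its limit at -2.54, so I need the half-turned grasp instead. I'll fix the model by adding the lateral offset, then compute IK for all the planned poses.

```bash
cat > fk.py <<'E'
from h import *
from scipy.optimize import least_squares
D=[json.loads(l) for l in open('log.txt')]
D.append([[1.139,.423,1.63,0,1.089,-.019],[[-.92,.4,0,250.7],[.4,.92,0,572.5],[0,0,-1,404.7],[0,0,0,1]]])
Ry=lambda t:R.from_euler('y',t).as_matrix();Rz=lambda t:R.from_euler('z',t).as_matrix()
Z90=Rz(np.pi/2)
def fk(q,p):
    a1,h,L1,L2,a3,d6,ly=p;B=Rz(q[0]);A=Ry(q[1]);F=Ry(q[1]+q[2])
    w=np.array([a1,ly,h])+A@[0,0,L1]+F@[a3,0,L2]
    Rt=F@Rz(q[3])@Ry(q[4])@Rz(q[5]);return B@(w+d6*Rt[:,2]),B@Rt@Z90
p0=np.array([0,400,500,500,50,130,12.])
f=lambda p:np.concatenate([fk(q,p)[0]-np.array(M)[:3,3] for q,M in D]+[0.01*(np.array(p)-p0)])
sol=least_squares(f,p0);par=sol.x
lo=np.array([-3,-.9,.09,-1.31,.11,-2.54]);hi=np.array([3,2.11,2.58,4.45,2.69,2.54])
def ik(P,Rm):
    out=[]
    for q4 in (0,.8,1.6,2.4,3.1):
      for q6 in (-1.5,0,1.5):
        x0=np.array([np.arctan2(P[1],P[0]),.4,1.7,q4,.8,q6])
        def g(q):
            p,r_=fk(q,par);return np.concatenate([(p-P)/100,R.from_matrix(r_.T@Rm).as_rotvec()])
        s=least_squares(g,np.clip(x0,lo+.01,hi-.01),bounds=(lo,hi),xtol=1e-9)
        if np.linalg.norm(s.fun)<.01 and not any(np.allclose(s.x,o,atol=.05) for o in out):out.append(s.x)
    return out
def frame(az,el,ysign):
    """tool whose back direction b has azimuth az(deg), elevation el(deg); tool y = ysign * (perp)"""
    a,e=np.radians([az,el]);z=-np.array([np.cos(e)*np.cos(a),np.cos(e)*np.sin(a),np.sin(e)])
    y=ysign*np.array([-np.sin(a),np.cos(a),0]);return np.c_[np.cross(y,z),y,z]
def tcp(G,Rm,d=163):return np.array(G)-d*Rm[:,2]
E
cat > tryik.py <<'E'
from fk import *
np.set_printoptions(precision=2,suppress=True)
print(par,np.abs(sol.fun[:-7]).max())
def show(n,G,Rm):
    P=tcp(G,Rm);s=ik(P,Rm);print(n,P.round(),*s,sep='\n  ')
# y along +y-ish: for az near 0, perp=+y ; for az near 180 perp=-y
show('pick az3 el60 y-',(533,-272,22),frame(3,60,-1))
show('pick az3 el60 y+',(533,-272,22),frame(3,60,1))
for el in (19,28):
  show('stand far y+ %d'%el,(535,23,92),frame(-10,el,1))
for el in (50,60,70):
  for y in (1,-1): show('stand near el%d worldy%+d'%(el,-y),(530,24,92),frame(170,el,y))
for el in (35,45):
  for y in (1,-1): show('plate far el%d y%d'%(el,y),(490,270,32),frame(-16.7,el,y))
E
python3 tryik.py
```

```text
[  1.82 318.48 557.52 485.32  77.46 128.4   11.86] 0.18542998019825063
pick az3 el60 y-
  [ 614. -268.  163.]
  [-0.39  0.89  1.45 -0.22  1.28  1.25]
pick az3 el60 y+
  [ 614. -268.  163.]
  [-0.39  0.89  1.45 -0.22  1.28 -1.89]
stand far y+ 19
  [687.  -4. 145.]
  [-0.05  1.1   1.21  0.14  2.07 -1.46]
stand far y+ 28
  [677.  -2. 169.]
  [-0.04  1.02  1.28  0.12  1.92 -1.47]
stand near el50 worldy-1
  [427.  42. 217.]
  [ 0.13  0.52  2.32  3.63  0.42 -1.79]
stand near el50 worldy+1
  [427.  42. 217.]
  [0.13 0.52 2.32 3.63 0.42 1.35]
stand near el60 worldy-1
  [450.  38. 233.]
  [ 0.1   0.47  2.23  4.25  0.15 -2.44]
stand near el60 worldy+1
  [450.  38. 233.]
  [0.1  0.47 2.23 4.25 0.15 0.7 ]
stand near el70 worldy-1
  [475.  34. 245.]
  [ 0.07  0.45  2.14 -0.37  0.23  2.16]
stand near el70 worldy+1
  [475.  34. 245.]
  [ 0.07  0.45  2.14 -0.37  0.23 -0.98]
plate far el35 y1
  [618. 232. 125.]
  [ 0.26  1.02  1.38  0.44  1.62 -1.21]
plate far el35 y-1
  [618. 232. 125.]
  [0.26 1.02 1.38 0.44 1.62 1.93]
plate far el45 y1
  [600. 237. 147.]
  [ 0.28  0.93  1.47  0.4   1.45 -1.2 ]
plate far el45 y-1
  [600. 237. 147.]
  [0.28 0.93 1.47 0.4  1.45 1.95]
```

```bash
cat >> fk.py <<'E'
def go(P,Rm,msg=''):
    d,rv=rel(P,Rm);n=max(np.linalg.norm(d)/41.7,np.degrees(np.linalg.norm(rv))/7.16);print(msg,'rel',d.round(1),rv.round(3),'rows %.1f'%n)
E
python3 - <<'E'
from fk import *
y=np.array([np.cos(.033),np.sin(.033),0]);z=np.array([0,0,-1.]);A=np.c_[np.cross(y,z),y,z]
go((560,-272,330),A,'A')
B=frame(3,55,-1);P=tcp((537.5,-272,23),B,163+80);print(P,'B from A:',A.T@(P-[560,-272,330]),R.from_matrix(A.T@B).as_rotvec(),ik(P,B))
E
```

```text
A rel [-118.5   -4.2  -11.5] [0.239 0.27  1.546] rows 12.7
[ 676.68805986 -264.70546288  222.05394676] B from A: [  3.44055849 116.86520501 107.94605324] [ 0.47255319 -0.48179148  1.49874724] [array([-0.34954632,  0.89828683,  1.27415501, -0.22638757,  1.54233322,
        1.24230426])]
```

```bash
python3 -m pendant '-30 -1 -3 0.02 0.02 0.12 85; -60 -2 -6 0.12 0.135 0.773 85; -90 -3 -9 0.12 0.135 0.773 85; -118 -4 -11 0.12 0.135 0.773 85; -118 -4 -11 0.12 0.135 0.773 85; -118 -4 -11 0.12 0.135 0.773 85; -118 -4 -11 0.12 0.135 0.773 85; -118 -4 -11 0.12 0.135 0.773 85' >/dev/null
python3 -m pendant '0 0 0 0.12 0.135 0.773 85; 0 0 0 0.12 0.135 0.773 85; 0 0 0 0.12 0.135 0.773 85; 0 0 0 0.12 0.135 0.773 85; 0 0 0 0.12 0.135 0.773 85; 0 0 0 0.12 0.135 0.773 85; 0 0 0 0.12 0.135 0.773 85' >/dev/null
python3 - <<'E'
from fk import *
log()
B=frame(3,55,-1);P=tcp((537.5,-272,23),B,163+80);go(P,B,'B')
E
```

```text
t 5.10 q [-0.467  0.506  1.676 -0.008  0.955 -0.491] p [ 564.1 -272.3  335.8] z [ 0.002 -0.008 -1.   ] y [1.    0.028 0.001] F [ 0.3 -0.6 -0.7] w 85.4
B rel [  5.4 112.6 113.9] [ 0.478 -0.477  1.491] rows 13.1
```

```bash
python3 -m pendant '3 56 57 0.239 -0.238 0.746 85; 3 56 57 0.239 -0.238 0.746 85; 3 56 57 0.239 -0.238 0.746 85; 3 56 57 0.239 -0.238 0.746 85; 3 56 57 0.239 -0.238 0.746 85; 3 56 57 0.239 -0.238 0.746 85; 3 56 57 0.239 -0.238 0.746 85' >/dev/null
python3 -m pendant '0 0 0 0.239 -0.238 0.746 85; 0 0 0 0.239 -0.238 0.746 85; 0 0 0 0.239 -0.238 0.746 85; 0 0 0 0.239 -0.238 0.746 85; 0 0 0 0.239 -0.238 0.746 85; 0 0 0 0.239 -0.238 0.746 85; 0 0 0 0.239 -0.238 0.746 85' >/dev/null
python3 - <<'E'
from fk import *
log()
B=frame(3,55,-1);P=tcp((537.5,-272,23),B,163+80);go(P,B,'B')
c,K,C=cam('wrist')
hsv=cv2.cvtColor(c,cv2.COLOR_BGR2HSV);H,S=hsv[...,0],hsv[...,1]
m=(((H>95)&(H<130)&(S>100))|((H>15)&(H<35)&(S>170))).astype(np.uint8)
n,l,st,_=cv2.connectedComponentsWithStats(m);k=1+np.argmax(st[1:,4]);ys,xs=np.nonzero(l==k);print(st[k])
Q=np.array([ray(p,K,C,18)[:2] for p in zip(xs,ys)]).astype(np.float32);print(cv2.minAreaRect(Q))
E
```

```text
t 6.27 q [-0.377  0.753  1.405 -0.248  1.547  1.229] p [ 624.7 -268.6  285. ] z [-0.572 -0.037 -0.82 ] y [ 0.046 -0.999  0.013] F [ 0.1  0.1 -0.6] w 85.6
B rel [78.8 -2.3 21.7] [ 0.007 -0.001 -0.012] rows 2.0
[ 274   37   93  134 8997]
((514.815673828125, -272.41046142578125), (120.49323272705078, 58.24261474609375), 3.077383518218994)
```

```bash
python3 -m pendant '40 -1 11 0.007 0 -0.012 85; 79 -2 22 0.007 0 -0.012 85; 79 -2 22 0.007 0 -0.012 85; 79 -2 47 0.007 0 -0.012 85; 79 -2 70 0.007 0 -0.012 85; 79 -2 85 0.007 0 -0.012 85; 79 -2 93 0.007 0 -0.012 85; 79 -2 93 0.007 0 -0.012 85'
python3 - <<'E'
from fk import *
log()
B=frame(3,55,-1);P=tcp((539,-271.5,23),B);go(P,B,'B')
E
```

```text
time_s: 6.98
position: [635.9, -267.9, 163.7]
eef_rot: [0.008, 0.953, 0.025, -0.301]
force: [-0.6, 0.1, -0.0]
grip_width: 84.8
t 6.98 q [-0.372  0.925  1.383 -0.243  1.407  1.258] p [ 635.9 -267.9  163.7] z [-0.573 -0.031 -0.819] y [ 0.052 -0.999  0.001] F [-0.6  0.1 -0. ] w 84.8
B rel [ 1.3 -1.5  7.9] [ 0.001  0.001 -0.001] rows 0.2
```

```bash
python3 -m pendant '1 -1.5 4 0 0 0 85; 1 -1.5 8 0 0 0 85; 1 -1.5 8 0 0 0 70; 1 -1.5 8 0 0 0 50; 1 -1.5 8 0 0 0 50; 1 -1.5 8 0 0 0 50; 1 -1.5 8 0 0 0 50; 1 -1.5 8 0 0 0 50' 50
python3 -m pendant '0 0 0 0 0 0 50; 0 0 0 0 0 0 50; 0 0 -8 0 0 0 50; 0 0 -20 0 0 0 50; 0 0 -40 0 0 0 50; 0 0 -60 0 0 0 50; 0 0 -80 0 0 0 50; 0 0 -80 0 0 0 50' 50
python3 - <<'E'
from fk import *
log();c,K,C=cam('wrist');cv2.imwrite('pics/w2.png',c)
E
```

```text
time_s: 7.65
position: [632.3, -266.7, 157.0]
eef_rot: [0.009, 0.953, 0.025, -0.301]
force: [-0.2, -0.3, 1.8]
grip_width: 59.4
time_s: 8.32
position: [681.5, -264.3, 227.1]
eef_rot: [0.01, 0.955, 0.025, -0.297]
force: [0.5, -0.2, -3.6]
grip_width: 59.9
t 8.32 q [-0.347  0.89   1.271 -0.226  1.545  1.244] p [ 681.5 -264.3  227.1] z [-0.566 -0.034 -0.824] y [ 0.053 -0.999  0.005] F [ 0.5 -0.2 -3.6] w 59.9
```

View pics/w2.png

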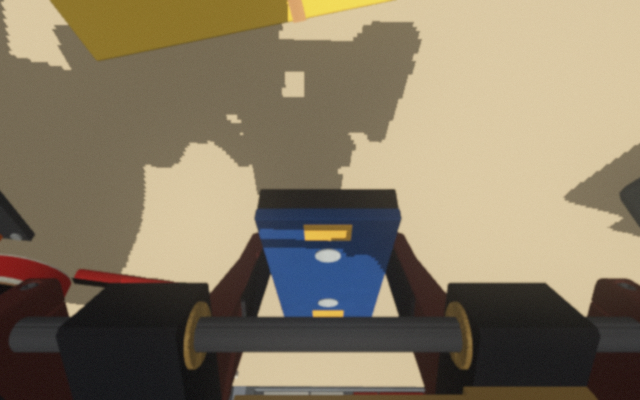

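The pad is held and level, with the blue edge at about (257–399, 225). Next: check the in-hand pose and work out the stand targets.

```bash
cat > pl.py <<'E'
from fk import *
def Mk(Rm,p):
    M=np.eye(4);M[:3,:3]=Rm;M[:3,3]=p;return M
# pad at pick: far end = pad +x
PAD0=Mk(Rz(np.radians(3)),[514,-272.8,0])
q=[.009,.953,.025,-.301];TC=Mk(R.from_quat([q[1],q[2],q[3],q[0]]).as_matrix(),[632.3,-266.7,157.0])
PH=np.linalg.inv(TC)@PAD0   # pad in hand
REST=np.array([522.2,25.2]);n=np.array([np.cos(np.radians(-10)),np.sin(np.radians(-10)),0]);k=np.array([0,0,1.])
def stand(lean,nb,zc):
    """pad standing, blue far; nb: n-coordinate of bottom blue edge, zc its height"""
    t=np.radians(lean);x=np.sin(t)*n+np.cos(t)*k;z=np.cos(t)*n-np.sin(t)*k;Rm=np.c_[x,np.cross(z,x),z]
    c=np.array([*REST,0])+nb*n+zc*k
    return Mk(Rm,c+60*x-18*z)
E
python3 - <<'E'
from pl import *
np.set_printoptions(precision=3,suppress=True)
print(PH)
M,s=T();c=r.read_camera('wrist');C=M@c['hand_eye'];K=np.array(c['mtx'])
for v in [(60,30,18),(60,-30,18),(60,30,0),(60,-30,0),(-60,30,18)]:print(v,proj((M@PH@np.append(v,1))[:3],K,C))
G=stand(0,9,85)@np.linalg.inv(PH);go(G[:3,3],G[:3,:3],'S0')
print(G,ik(G[:3,3],G[:3,:3]))
G2=stand(11,6,9)@np.linalg.inv(PH);print(G2[:3,3],ik(G2[:3,3],G2[:3,:3]))
E
```

```text
[[  0.819  -0.001  -0.574  -6.777]
 [  0.001  -1.      0.002  -0.52 ]
 [ -0.574  -0.002  -0.819 196.558]
 [  0.      0.      0.      1.   ]]
(60, 30, 18) [252.284 216.286]
(60, -30, 18) [403.278 216.041]
(60, 30, 0) [257.965 181.852]
(60, -30, 0) [397.407 181.643]
(-60, 30, 18) [283.387 317.576]
S0 rel [ -20.8 -263.8  -35.4] [ 0.518  0.245 -2.926] rows 23.9
[[ -0.566   0.176  -0.806 667.969]
 [  0.1     0.984   0.144  -0.402]
 [  0.819   0.001  -0.574 263.457]
 [  0.      0.      0.      1.   ]] [array([-0.04 ,  0.851,  1.346,  0.119,  1.897, -1.454])]
[696.033  -5.35  157.656] [array([-0.047,  1.068,  1.212,  0.131,  2.007, -1.462])]
```

Run:
```python
import cv2,numpy as np
c=cv2.imread('pics/w2.png')
for x in (290,375): print(x,[(y,*c[y,x].tolist()) for y in range(184,232,2)])
for y in (196,212,218,224): 
    g=c[y].astype(int);row=[(x,*g[x].tolist()) for x in list(range(248,268,2))+list(range(390,410,2))];print(y,row)
```

```text
290 [(184, 86, 109, 120), (186, 86, 108, 118), (188, 72, 89, 100), (190, 41, 47, 51), (192, 31, 37, 41), (194, 37, 42, 44), (196, 37, 42, 45), (198, 35, 40, 45), (200, 37, 42, 46), (202, 34, 38, 44), (204, 36, 39, 45), (206, 36, 38, 43), (208, 55, 45, 39), (210, 80, 54, 41), (212, 77, 51, 38), (214, 85, 57, 44), (216, 82, 55, 41), (218, 85, 55, 40), (220, 79, 52, 37), (222, 71, 47, 36), (224, 71, 47, 33), (226, 72, 48, 34), (228, 83, 54, 40), (230, 128, 80, 52)]
375 [(184, 163, 199, 218), (186, 161, 199, 216), (188, 137, 170, 186), (190, 51, 62, 69), (192, 38, 44, 51), (194, 38, 46, 50), (196, 38, 45, 51), (198, 39, 47, 51), (200, 41, 46, 51), (202, 39, 44, 50), (204, 38, 45, 48), (206, 42, 46, 53), (208, 59, 51, 48), (210, 77, 57, 45), (212, 81, 57, 45), (214, 79, 56, 45), (216, 80, 55, 44), (218, 84, 59, 46), (220, 81, 57, 45), (222, 75, 53, 42), (224, 76, 54, 43), (226, 73, 51, 41), (228, 74, 52, 40), (230, 73, 51, 41)]
196 [(248, 161, 198, 215), (250, 162, 199, 216), (252, 162, 199, 216), (254, 163, 199, 217), (256, 160, 198, 214), (258, 134, 167, 183), (260, 50, 59, 66), (262, 3
[... 795 characters left out ...]
1, 47), (260, 91, 64, 52), (262, 87, 60, 47), (264, 86, 60, 46), (266, 88, 61, 48), (390, 85, 60, 49), (392, 85, 62, 50), (394, 85, 62, 51), (396, 87, 63, 52), (398, 88, 63, 53), (400, 96, 90, 89), (402, 148, 179, 195), (404, 162, 198, 216), (406, 162, 199, 216), (408, 160, 198, 215)]
224 [(248, 161, 198, 215), (250, 165, 199, 216), (252, 163, 198, 216), (254, 154, 188, 205), (256, 103, 109, 114), (258, 78, 57, 49), (260, 78, 55, 46), (262, 77, 57, 46), (264, 81, 59, 49), (266, 76, 54, 43), (390, 80, 59, 50), (392, 75, 56, 46), (394, 75, 56, 47), (396, 75, 56, 49), (398, 82, 72, 68), (400, 139, 167, 181), (402, 162, 199, 216), (404, 163, 198, 216), (406, 163, 199, 217), (408, 163, 198, 217)]
```

```bash
python3 -m pendant '-15 0 -22 0 0 0 50; -36 0 -53 0.03 0.01 -0.12 50; -62 0 -91 0.06 0.03 -0.24 50; -62 0 -91 0.13 0.061 -0.73 50; -62 0 -91 0.13 0.061 -0.73 50; -62 0 -91 0.13 0.061 -0.73 50; -62 0 -91 0.13 0.061 -0.73 50; -62 0 -91 0.13 0.061 -0.73 50' 55 >/dev/null
python3 -m pendant '0 0 0 0.13 0.061 -0.73 50; 0 0 0 0.13 0.061 -0.73 50; 0 0 0 0.13 0.061 -0.73 50; 0 0 0 0.13 0.061 -0.73 50; 0 0 0 0.13 0.061 -0.73 50; 0 0 0 0.13 0.061 -0.73 50; 0 0 0 0.13 0.061 -0.73 50' >/dev/null
python3 -m pendant '0 0 0 0.13 0.061 -0.73 50; 0 0 0 0.13 0.061 -0.73 50; 0 0 0 0.13 0.061 -0.73 50; 0 0 0 0.13 0.061 -0.73 50; 0 0 0 0.13 0.061 -0.73 50; 0 0 0 0.13 0.061 -0.73 50; 0 0 0 0.13 0.061 -0.73 50' >/dev/null
python3 - <<'E'
from pl import *
log();G=stand(0,9,85)@np.linalg.inv(PH);go(G[:3,3],G[:3,:3],'S0')
E
```

```text
t 10.25 q [-0.378  0.841  1.172 -0.062  1.998 -0.988] p [ 677.9 -263.9  328.5] z [-0.73   0.229 -0.644] y [ 0.612  0.639 -0.466] F [-0.5  0.1 -3.7] w 59.5
S0 rel [157.1 192.5 109.6] [ 0.127  0.052 -0.733] rows 6.5
```

```bash
python3 -m pendant '22 27 15 0.02 0.01 -0.1 50; 45 55 31 0.04 0.015 -0.21 50; 67 82 47 0.06 0.02 -0.31 50; 90 110 63 0.08 0.03 -0.42 50; 112 137 78 0.1 0.04 -0.52 50; 135 165 94 0.115 0.047 -0.63 50; 157 192 110 0.127 0.052 -0.733 50; 157 192 110 0.127 0.052 -0.733 50' >/dev/null
python3 -m pendant '0 0 0 0 0 0 50; 0 0 0 0 0 0 50' >/dev/null
python3 - <<'E'
from pl import *
log();G=stand(0,9,85)@np.linalg.inv(PH);go(G[:3,3],G[:3,:3],'S0')
c,K,C=cam('wrist');M=T()[0]
for v in [(60,30,18),(60,-30,18),(60,30,0),(60,-30,0),(-60,30,18),(-60,-30,18)]:
    p=proj((M@PH@np.append(v,1))[:3],K,C).astype(int);cv2.circle(c,tuple(int(t) for t in p),3,(0,255,0),1)
yv=np.array([-n[1],n[0],0])
for a in (-18,-12,12,18):
  for b in (-38,38):
    p=proj(np.array([*REST,38])+a*n+b*yv,K,C).astype(int);cv2.circle(c,tuple(int(t) for t in p),3,(255,0,255),1)
cv2.imwrite('pics/w3.png',c)
E
```

```text
t 11.08 q [-0.03   0.853  1.351  0.122  1.892 -1.443] p [665.9   6.8 260.4] z [-0.808  0.139 -0.573] y [ 0.174  0.985 -0.007] F [-0.8 -1.1 -4.3] w 59.2
S0 rel [ 0.6 -6.7 -4.4] [-0.005 -0.002 -0.005] rows 0.2
```

View pics/w3.png

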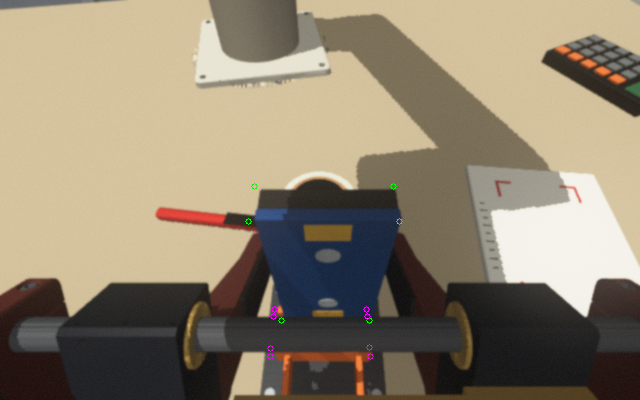

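```bash
python3 -m pendant '0.6 -3.5 -4.4 -0.005 0 -0.005 50; 0.6 -6.7 -4.4 -0.005 0 -0.005 50; -10 -6.7 3 -0.005 0 -0.005 50; -20 -6.7 10 -0.005 0 -0.005 50; -30 -6.7 17 -0.005 0 -0.005 50; -35 -6.7 20.5 -0.005 0 -0.005 50; -36 -6.7 21 -0.005 0 -0.005 50; -36 -6.7 21 -0.005 0 -0.005 50' | grep -E 'pos|force'
python3 - <<'E'
from pl import *
log();G=stand(0,9,22)@np.linalg.inv(PH);go(G[:3,3],G[:3,:3],'S22')
c,K,C=cam('scene');M=T()[0]
yv=np.array([-n[1],n[0],0])
cr=c[120:240,250:410].copy();cr=cv2.resize(cr,None,fx=5,fy=5,interpolation=cv2.INTER_CUBIC)
def dot(P,col):
    p=(proj(P,K,C)-[250,120]+.5)*5;cv2.circle(cr,tuple(int(t) for t in p),4,col,1)
for v in [(60,30,18),(60,-30,18),(60,30,0),(60,-30,0),(-60,30,18),(-60,-30,18)]:dot((M@PH@np.append(v,1))[:3],(0,255,0))
for a in (-18,-12,12,18):
  for b in (-38,38): dot(np.array([*REST,38])+a*n+b*yv,(255,0,255))
cv2.imwrite('pics/s3.png',cr)
E
```

```text
position: [668.0, -1.7, 218.0]
force: [0.7, 0.2, -3.9]
t 11.80 q [-0.042  0.911  1.345  0.116  1.843 -1.463] p [668.   -1.7 218. ] z [-0.808  0.145 -0.571] y [0.176 0.984 0.001] F [ 0.7  0.2 -3.9] w 60.0
S22 rel [-14.3   1.2  10.2] [ 0.    -0.004  0.   ] rows 0.4
```

View pics/s3.png

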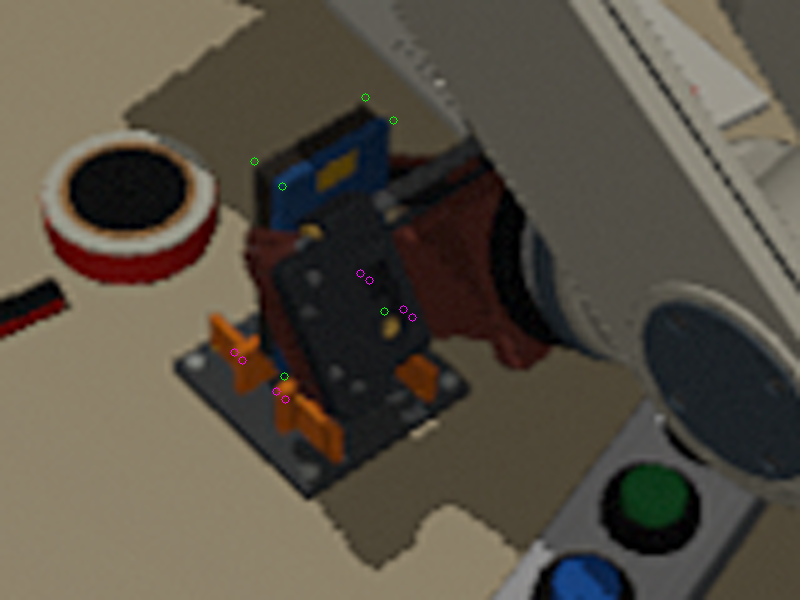

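```bash
python3 -m pendant '-3 0 2 0 0 0 50; -5 0 4 0 0 0 50; -7 0 5 0 0 0 50; -7 0 5 0 0 0 50' | grep -E 'pos|force'
python3 -m pendant '-3 0 2 0 0 0 50; -5 0 4 0 0 0 50; -7 0 5 0 0 0 50; -7 0 5 0 0 0 50' | grep -E 'pos|force'
python3 - <<'E'
from pl import *
log();G=stand(0,9,12)@np.linalg.inv(PH);go(G[:3,3],G[:3,:3],'S12')
E
```

```text
position: [668.1, -1.5, 209.9]
force: [0.9, -0.3, -4.4]
position: [667.8, -1.5, 200.6]
force: [0.4, -0.3, -4.1]
t 12.52 q [-0.041  0.934  1.344  0.115  1.821 -1.465] p [667.8  -1.5 200.6] z [-0.808  0.145 -0.571] y [0.176 0.984 0.001] F [ 0.4 -0.3 -4.1] w 59.7
S12 rel [-8.3  1.1  5.8] [ 0.    -0.004  0.   ] rows 0.2
```

```bash
python3 -m pendant '-2 0 1.5 0 0 0 50; -4 0 3 0 0 0 50; -6 0 4 0 0 0 50; -6 0 4 0 0 0 50' | grep -E 'pos|force'
python3 -m pendant '-1 0 1 0 0 0 50; -2 0 1.5 0 0 0 50; -2.5 0 2 0 0 0 50; -2.5 0 2 0 0 0 50' | grep -E 'pos|force'
python3 - <<'E'
from pl import *
log()
for a in [(0,9,10),(4,8,10),(8,7,10),(11,6,10)]:
    G=stand(*a)@np.linalg.inv(PH);go(G[:3,3],G[:3,:3],a)
E
```

```text
position: [667.8, -1.5, 192.9]
force: [-0.6, -0.1, -3.6]
position: [667.5, -1.5, 189.5]
force: [0.4, 0.2, -4.6]
t 13.18 q [-0.041  0.949  1.343  0.115  1.808 -1.467] p [667.5  -1.5 189.5] z [-0.808  0.145 -0.571] y [0.176 0.984 0.001] F [ 0.4  0.2 -4.6] w 59.4
(0, 9, 10) rel [-1.   1.1  0.4] [ 0.    -0.004  0.   ] rows 0.0
(4, 8, 10) rel [-15.6   1.1  -2.9] [0.    0.065 0.   ] rows 0.5
(8, 7, 10) rel [-30.6   1.1  -5.2] [0.    0.135 0.   ] rows 1.1
(11, 6, 10) rel [-41.7   1.2  -6. ] [0.    0.188 0.   ] rows 1.5
```

```bash
python3 -m pendant '-5 0 -1 0 0.02 0 50; -10 0 -2 0 0.043 0 50; -15.6 0 -3 0 0.065 0 50; -15.6 0 -3 0 0.065 0 50' | grep -E 'pos|force'
python3 -m pendant '-5 0 -1 0 0.023 0 50; -10 0 -1.7 0 0.046 0 50; -15 0 -2.5 0 0.07 0 50; -15 0 -2.5 0 0.07 0 50' | grep -E 'pos|force'
python3 - <<'E'
from pl import *
log()
for a in [(8,7,10),(11,6,10),(11,6,8)]:
    G=stand(*a)@np.linalg.inv(PH);go(G[:3,3],G[:3,:3],a)
E
```

```text
position: [679.0, -3.6, 177.0]
force: [-1.8, 0.2, -3.2]
position: [688.7, -5.4, 164.6]
force: [-0.8, -0.4, 1.7]
t 13.85 q [-0.047  1.039  1.245  0.126  1.957 -1.465] p [688.7  -5.4 164.6] z [-0.88   0.158 -0.448] y [0.176 0.984 0.001] F [-0.8 -0.4  1.7] w 59.5
(8, 7, 10) rel [ 2.4  1.3 -1.4] [ 0.    -0.008  0.   ] rows 0.1
(11, 6, 10) rel [-8.5  1.3 -3.8] [0.    0.045 0.   ] rows 0.4
(11, 6, 8) rel [-10.3   1.3  -2.9] [0.    0.045 0.   ] rows 0.4
```

```bash
python3 -m pendant '-3 0 -1 0 0.012 0 50; -6 0 -1.8 0 0.023 0 50; -9 0 -2.6 0 0.034 0 50; -11.2 0 -3.4 0 0.045 0 50; -11.2 0 -3.4 0 0.045 0 50' | grep -E 'pos|force'
python3 - <<'E'
from pl import *
log()
for a in [(11,7,8)]:
    G=stand(*a)@np.linalg.inv(PH);go(G[:3,3],G[:3,:3],a)
E
```

```text
position: [695.7, -6.6, 155.8]
force: [-8.7, 2.2, 3.7]
t 14.27 q [-0.048  1.071  1.21   0.131  2.012 -1.463] p [695.7  -6.6 155.8] z [-0.902  0.161 -0.401] y [0.176 0.984 0.001] F [-8.7  2.2  3.7] w 59.8
(11, 7, 8) rel [ 0.4  1.3 -1.3] [ 0.    -0.007  0.   ] rows 0.1
```

```bash
python3 -m pendant '0.5 0 0.5 0 0 0 61; 0.5 0 0.5 0 0 0 63; 0.5 0 0.5 0 0 0 66; 0.5 0 0.5 0 0 0 72; 0.5 0 0.5 0 0 0 80; 0.5 0 0.5 0 0 0 86; 0.5 0 0.5 0 0 0 86; 0.5 0 0.5 0 0 0 86' | grep -E 'force|wid'
python3 -m pendant '0 0 -10 0 0 0 86; 0 0 -30 0 0 0 86; 0 0 -60 0 0 0 86; 0 0 -100 0 0 0 86; 10 0 -110 0 0 0 86; 10 0 -110 0 0 0 86' | grep -E 'force|wid'
python3 - <<'E'
from pl import *
log()
c,K,C=cam('wrist')
for th,col in ((0,(0,0,255)),(11,(0,255,0))):
  Pd=stand(th,6,8)
  for v in [(60,30,18),(60,-30,18),(60,30,0),(60,-30,0)]:
    p=proj((Pd@np.append(v,1))[:3],K,C);cv2.circle(c,tuple(int(t) for t in p),3,col,1)
yv=np.array([-n[1],n[0],0])
for a in (-18,-12,12,18):
  for b in (-38,38):
    p=proj(np.array([*REST,38])+a*n+b*yv,K,C);cv2.circle(c,tuple(int(t) for t in p),3,(255,0,255),1)
cv2.imwrite('pics/w4.png',c)
E
```

```text
force: [-0.5, -0.2, -0.8]
grip_width: 85.8
force: [0.0, -0.2, -0.0]
grip_width: 85.8
t 15.43 q [-0.062  1.132  0.905  0.136  2.25  -1.44 ] p [792.3 -24.  212.4] z [-0.899  0.162 -0.407] y [0.176 0.984 0.001] F [ 0.  -0.2 -0. ] w 85.8
```

View pics/w4.png

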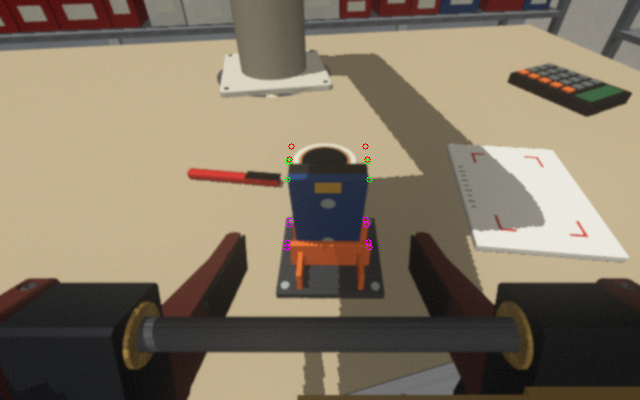

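The pad stands leaning far by about 11°, as predicted: its top edge is at y≈178, matching the green markers. Now the regrip from the near side.

```bash
cat >> pl.py <<'E'
PS=stand(11.3,6,8)
def vert(ydeg):
    a=np.radians(ydeg);y=np.array([np.cos(a),np.sin(a),0]);z=np.array([0,0,-1.]);return np.c_[np.cross(y,z),y,z]
G2R=frame(170,70,-1)
G2=(PS@np.array([15,0,-2,1]))[:3]
E
python3 - <<'E'
from pl import *
np.set_printoptions(precision=3,suppress=True)
V=vert(80);go((500,28,430),V,'V');print('G2',G2)
print(ik(np.array([500,28,430.]),V))
for d in (90,0):
    P=tcp(G2,G2R,163+d);print(P,ik(P,G2R));print('fromV',V.T@(P-[500,28,430]),R.from_matrix(V.T@G2R).as_rotvec())
E
```

```text
V rel [320.2  -0.1 181.5] [ 0.002 -1.155 -0.002] rows 9.2
G2 [523.267  25.012  85.465]
[array([ 0.032,  0.208,  1.876, -0.   ,  1.057, -1.364])]
[438.051  40.038 323.207] [array([ 0.09 ,  0.244,  2.177, -0.236,  0.392, -1.103])]
fromV [ 63.098   1.098 106.793] [-0.    -0.349 -0.   ]
[468.365  34.693 238.635] [array([ 0.071,  0.461,  2.154, -0.421,  0.205, -0.926])]
fromV [ 32.317   1.098 191.365] [-0.    -0.349 -0.   ]
```

```bash
python3 -m pendant '38 0 5 0 0 0 86; 75 0 20 0 -0.12 0 86; 112 0 42 0 -0.24 0 86; 150 0 65 0 -0.36 0 86; 187 0 88 0 -0.48 0 86; 224 0 111 0 -0.6 0 86; 260 0 135 0 -0.72 0 86; 290 0 158 0 -0.84 0 86' | grep -E 'force|pos'
python3 - <<'E'
from pl import *
log()
P=tcp(G2,G2R,163+90);go(P,G2R,'pre')
E
```

```text
position: [534.4, 21.7, 408.9]
force: [-0.6, 0.3, 0.9]
t 16.15 q [ 0.005  0.35   1.749  0.058  1.35  -1.411] p [534.4  21.7 408.9] z [-0.301  0.055 -0.952] y [0.176 0.984 0.001] F [-0.6  0.3  0.9] w 86.1
pre rel [ 67.2   1.  111.6] [ 0.001 -0.66  -0.002] rows 5.3
```

```bash
python3 -m pendant '13 0 22 0 -0.12 0 86; 27 0 44 0 -0.24 0 86; 40 0 66 0 -0.36 0 86; 54 1 89 0 -0.48 0 86; 67 1 111 0 -0.58 0 86; 67 1 111 0 -0.66 0 86; 67 1 111 0 -0.66 0 86; 67 1 111 0 -0.66 0 86' | grep -E 'force|pos'
python3 - <<'E'
from pl import *
log()
P=tcp(G2,G2R,163+40);go(P,G2R,'pre40')
c,K,C=cam('wrist')
for v in [(60,30,18),(60,-30,18),(60,30,0),(60,-30,0)]:
    p=proj((PS@np.append(v,1))[:3],K,C);cv2.circle(c,tuple(int(t) for t in p),3,(0,255,0),1)
cv2.imwrite('pics/w5.png',c)
E
```

```text
position: [436.8, 40.1, 323.1]
force: [0.1, 0.4, -0.2]
t 16.82 q [ 0.09   0.243  2.179 -0.233  0.395 -1.104] p [436.8  40.1 323.1] z [ 0.333 -0.059 -0.941] y [0.175 0.985 0.   ] F [ 0.1  0.4 -0.2] w 85.8
pre40 rel [-1.4  0.2 50.3] [-0.    -0.004 -0.001] rows 1.2
```

View pics/w5.png

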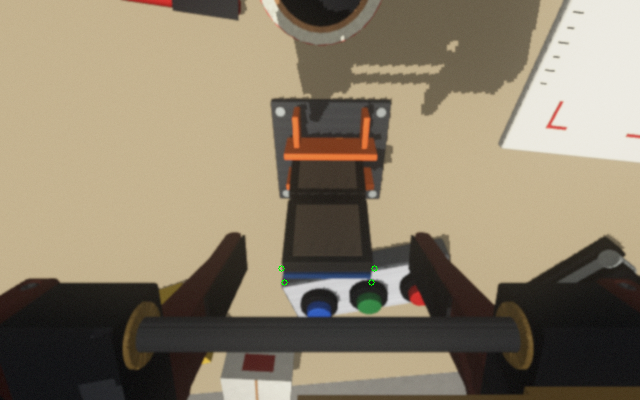

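Run:
```python
import cv2
a=cv2.imread('pics/w4.png');b=cv2.imread('pics/w5.png')
print('w4',[(y,*a[y,310].tolist()) for y in range(156,190)])
print('w5',[(y,*b[y,315].tolist()) for y in range(248,284)])
print('w5b',[(y,*b[y,345].tolist()) for y in range(190,210)])
```

```text
w4 [(156, 34, 41, 45), (157, 37, 43, 46), (158, 36, 41, 45), (159, 37, 42, 46), (160, 36, 40, 46), (161, 38, 43, 47), (162, 38, 42, 47), (163, 36, 42, 47), (164, 40, 46, 52), (165, 37, 43, 48), (166, 34, 42, 46), (167, 36, 42, 47), (168, 34, 41, 45), (169, 31, 40, 44), (170, 37, 45, 48), (171, 36, 44, 45), (172, 45, 45, 48), (173, 51, 45, 43), (174, 66, 53, 44), (175, 73, 53, 44), (176, 73, 53, 44), (177, 71, 53, 42), (178, 73, 54, 43), (179, 71, 51, 42), (180, 65, 48, 41), (181, 66, 49, 41), (182, 63, 44, 38), (183, 65, 46, 41), (184, 65, 47, 40), (185, 65, 48, 40), (186, 66, 48, 41), (187, 66, 48, 40), (188, 66, 47, 39), (189, 63, 45, 38)]
w5 [(248, 46, 57, 65), (249, 50, 61, 67), (250, 47, 56, 66), (251, 48, 58, 66), (252, 45, 56, 66), (253, 50, 59, 68), (254, 51, 61, 69), (255, 41, 51, 57), (256, 38, 46, 49), (257, 32, 36, 39), (258, 33, 37, 39), (259, 29, 33, 34), (260, 28, 31, 35), (261, 32, 36, 38), (262, 42, 45, 49), (263, 44, 49, 52), (264, 44, 47, 50), (265, 40, 46, 48), (266, 42, 47, 50), (267, 41, 46, 48), (268, 46, 50, 51), (269, 44, 48, 51), (270, 45, 48, 51), (271, 54, 48, 48), (272, 66, 49, 42), (273, 76, 50, 36), (274, 95, 59, 38), (275, 111, 69, 46), (276, 117, 74, 49), (277, 110, 71, 50), (278, 101, 77, 64), (279, 93, 84, 80), (280, 101, 100, 99), (281, 148, 147, 147), (282, 189, 188, 189), (283, 207, 207, 207)]
w5b [(190, 31, 36, 39), (191, 26, 32, 35), (192, 29, 35, 41), (193, 31, 36, 39), (194, 30, 35, 40), (195, 30, 34, 40), (196, 26, 29, 33), (197, 26, 31, 32), (198, 27, 32, 35), (199, 25, 30, 35), (200, 26, 30, 36), (201, 31, 34, 39), (202, 28, 32, 36), (203, 33, 38, 40), (204, 34, 41, 49), (205, 43, 51, 59), (206, 44, 55, 62), (207, 44, 55, 64), (208, 46, 57, 65), (209, 47, 58, 68)]
```

```bash
cat >> pl.py <<'E'
G2=G2-2.5*n
E
python3 -m pendant '-2 0 12 0 0 0 86; -3 0 25 0 0 0 86; -3 0 40 0 0 0 86; -3 0 50 0 0 0 86; -3 0 50 0 0 0 86' | grep -E 'force|pos'
python3 - <<'E'
from pl import *
log();go(tcp(G2,G2R),G2R,'G2')
E
```

```text
position: [458.0, 36.2, 276.3]
force: [-0.6, -0.1, -0.6]
t 17.28 q [ 0.077  0.368  2.161 -0.3    0.291 -1.044] p [458.   36.2 276.3] z [ 0.332 -0.06  -0.941] y [ 0.176  0.984 -0.   ] F [-0.6 -0.1 -0.6] w 85.9
G2 rel [ 5.2  0.3 38.1] [-0.001 -0.005 -0.002] rows 0.9
```

```bash
python3 -m pendant '2 0 10 0 0 0 86; 5 0 20 0 0 0 86; 5 0 30 0 0 0 86; 5 0 38 0 -0.005 0 86; 5 0 38 0 -0.005 0 86' | grep -E 'force|pos'
python3 -m pendant '0 0 0 0 0 0 75; 0 0 0 0 0 0 65; 0 0 0 0 0 0 60; 0 0 0 0 0 0 50; 0 0 0 0 0 0 50; 0 0 0 0 0 0 50; 0 0 0 0 0 0 50' 55 | grep -E 'force|wid'
python3 - <<'E'
from pl import *
log();go(tcp(G2,G2R),G2R,'G2')
c,K,C=cam('wrist')
for v in [(60,30,18),(60,-30,18),(60,30,0),(60,-30,0)]:
    p=proj((PS@np.append(v,1))[:3],K,C);print(p)
print(r.read_state()['ft_torque'])
cv2.imwrite('pics/w6.png',c)
for x in (300,350):print([(y,*c[y,x].tolist()) for y in range(130,300,3)])
E
```

```text
position: [466.3, 34.6, 238.2]
force: [-0.5, -1.1, -0.1]
force: [-1.7, -0.7, 6.2]
grip_width: 59.4
t 18.28 q [ 0.072  0.459  2.158 -0.431  0.205 -0.913] p [466.4  34.7 238.7] z [ 0.336 -0.061 -0.94 ] y [ 0.176  0.984 -0.001] F [-1.7 -0.7  6.2] w 59.4
G2 rel [ 0.6  0.4 -0.2] [-0.002 -0.001 -0.002] rows 0.0
[260.26376911 391.65478888]
[398.50241257 391.51987975]
[253.33721102 380.77160842]
[405.46677159 380.61026206]
[-0.17083477  0.05311224 -0.06078635]
[(130, 51, 53, 56), (133, 47, 51, 53), (136, 53, 55, 59), (139, 49, 53, 56), (142, 50, 51, 57), (145, 51, 53, 57), (148, 50, 55, 57), (151, 48, 52, 55), (154, 40, 62, 105), (157, 37, 73, 153), (160, 40, 76, 154), (163, 35, 73, 153), (166, 34, 72, 151), (169, 38, 75, 153), (172, 38, 75, 154), (175, 39, 76, 157), (178, 41, 78, 159), (181, 45, 88, 179), (184, 41, 82, 171), (187, 41, 79, 159), (190, 58, 70, 85), (193, 55, 68, 79), (196, 55, 68, 79), (199, 56, 68, 80), (202, 56, 69, 80), (205, 57, 68, 80), (208, 55, 68, 77), (211, 56, 69, 80), (214, 57, 70, 82), (217, 58, 70, 81), (220, 55, 69, 79), (223, 58, 71, 81), (226, 56, 67, 79), (22
[... 850 characters left out ...]
0, 55, 77, 105), (193, 57, 71, 84), (196, 58, 71, 85), (199, 57, 70, 83), (202, 55, 68, 82), (205, 58, 72, 84), (208, 57, 72, 83), (211, 56, 70, 83), (214, 56, 70, 83), (217, 58, 73, 84), (220, 54, 68, 80), (223, 56, 69, 80), (226, 53, 68, 78), (229, 55, 69, 80), (232, 54, 67, 76), (235, 27, 33, 37), (238, 30, 36, 42), (241, 38, 44, 50), (244, 27, 32, 36), (247, 31, 35, 39), (250, 30, 35, 37), (253, 30, 34, 36), (256, 30, 35, 37), (259, 33, 36, 39), (262, 56, 66, 75), (265, 56, 68, 78), (268, 58, 72, 81), (271, 54, 69, 78), (274, 56, 67, 77), (277, 55, 67, 76), (280, 57, 69, 78), (283, 56, 69, 78), (286, 55, 69, 78), (289, 55, 66, 77), (292, 58, 71, 79), (295, 56, 69, 78), (298, 54, 66, 76)]
```

Run:
```python
from pl import *
M,s=T();c=r.read_camera('wrist');C=M@c['hand_eye'];K=np.array(c['mtx'])
for dn in (0,-2,-4):
    X=PS.copy();X[:3,3]+=dn*n;print(dn,[proj((X@np.array([a,0,b,1]))[:3],K,C).round(1)[1] for a,b in ((-3,0),(3,0))],[proj((X@np.array([0,b,0,1]))[:3],K,C).round(1)[0] for b in (-30,30)])
for lean in (9,11.3,12):
    X=stand(lean,6,8);print(lean,[proj((X@np.array([a,0,0,1]))[:3],K,C).round(1)[1] for a in (-3,3)])
yv=np.array([-n[1],n[0],0])
for a in (-18,-12): print(a,proj(np.array([*REST,38])+a*n,K,C))
```

```text
0 [np.float64(246.1), np.float64(256.1)] [np.float64(387.5), np.float64(270.5)]
-2 [np.float64(243.4), np.float64(253.3)] [np.float64(387.9), np.float64(270.1)]
-4 [np.float64(240.6), np.float64(250.5)] [np.float64(388.3), np.float64(269.7)]
9 [np.float64(242.4), np.float64(252.1)]
11.3 [np.float64(246.1), np.float64(256.1)]
12 [np.float64(247.2), np.float64(257.3)]
-18 [328.78208479 185.95604036]
-12 [328.79799077 194.60880303]
```

```bash
python3 -m pendant '-4 0 -6 0 0 0 50; -9 0 -15 0 0 0 50; -16 0 -26 0 0 0 50; -24 0 -40 0 0 0 50; -32 0 -54 0 0 0 50; -40 0 -68 0 0 0 50; -40 0 -68 0 0 0 50' 58 | grep -E 'force|pos|wid'
python3 - <<'E'
from pl import *
log();c,K,C=cam('wrist');cv2.imwrite('pics/w7.png',c)
E
```

```text
position: [481.5, 32.2, 318.3]
force: [1.5, 0.6, -3.2]
grip_width: 59.8
t 18.97 q [ 0.064  0.308  2.095 -0.211  0.403 -1.15 ] p [481.5  32.2 318.3] z [ 0.339 -0.061 -0.939] y [0.177 0.984 0.   ] F [ 1.5  0.6 -3.2] w 59.8
```

View pics/w7.png

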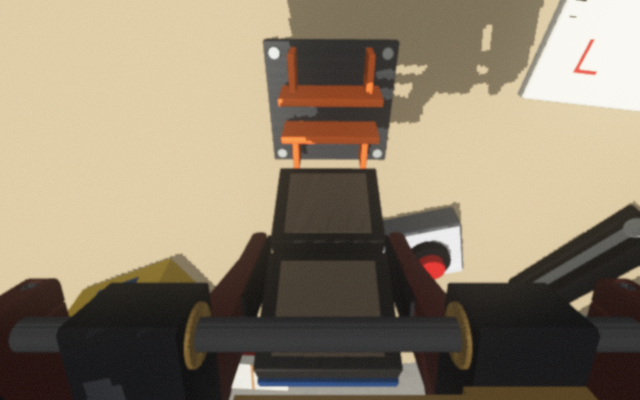

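```bash
cat >> pl.py <<'E'
TC2=np.array(json.loads([l for l in open('log.txt')][13])[1]) if 0 else None
E
grep -n "" log.txt | awk -F: '{print $1}' | tail -1
python3 - <<'E'
from pl import *
L=[json.loads(l) for l in open('log.txt')]
TC2=np.array(L[-2][1]);print(TC2[:3,3])
np.save('tc2.npy',TC2)
c=cv2.imread('pics/w7.png')
print([(y,int(c[y,300:310].mean()),int(c[y,345:355].mean())) for y in list(range(160,184,2))+list(range(228,264,2))])
print([(y,c[y,300].tolist()) for y in range(352,392,2)])
M=T()[0];cc=r.read_camera('wrist');C=M@cc['hand_eye'];K=np.array(cc['mtx'])
for dn in (0,-2):
    X=PS.copy();X[:3,3]+=dn*n;PH2=np.linalg.inv(TC2)@X
    print(dn,[(v,proj((M@PH2@np.array([v[0],-v[1],v[2],1]))[:3],K,C).round(1)) for v in ((-60,30,0),(-60,-30,0),(0,30,0),(60,30,0),(60,-30,0),(60,30,12),(60,30,18),(60,-30,18))])
E
```

```text
19
[466.42695256  34.66062209 238.68519443]
[(160, 171, 177), (162, 188, 193), (164, 190, 194), (166, 187, 189), (168, 110, 112), (170, 43, 42), (172, 48, 46), (174, 63, 64), (176, 66, 67), (178, 66, 67), (180, 66, 67), (182, 66, 68), (228, 63, 63), (230, 64, 63), (232, 60, 59), (234, 37, 34), (236, 35, 32), (238, 35, 31), (240, 41, 35), (242, 39, 35), (244, 33, 30), (246, 32, 31), (248, 33, 29), (250, 31, 30), (252, 30, 28), (254, 32, 30), (256, 32, 30), (258, 32, 31), (260, 44, 43), (262, 62, 61)]
[(352, [53, 58, 63]), (354, [51, 63, 71]), (356, [39, 46, 51]), (358, [34, 35, 37]), (360, [35, 36, 37]), (362, [35, 37, 37]), (364, [35, 37, 38]), (366, [34, 37, 37]), (368, [44, 45, 49]), (370, [59, 63, 67]), (372, [49, 53, 56]), (374, [50, 53, 55]), (376, [53, 54, 55]), (378, [68, 50, 42]), (380, [85, 56, 42]), (382, [118, 72, 45]), (384, [137, 84, 50]), (386, [139, 113, 103]), (388, [152, 161, 164]), (390, [152, 160, 164])]
0 [((-60, 30, 0), array([376.2, 170.1])), ((-60, -30, 0), array([281.2, 170.3])), ((0, 30, 0), array([387.4, 251. ])), ((60, 30, 0), array([405.5, 380.6])), ((60, -30, 0), array([253.3, 380.8])), ((60, 30, 12), array([400.7, 388.1])), ((60, 30, 18), array([398.5, 391.5])), ((60, -30, 18), array([260.3, 391.6]))]
-2 [((-60, 30, 0), array([376.4, 167.4])), ((-60, -30, 0), array([281. , 167.6])), ((0, 30, 0), array([387.8, 248.2])), ((60, 30, 0), array([406.2, 378.2])), ((60, -30, 0), array([252.7, 378.3])), ((60, 30, 12), array([401.3, 385.9])), ((60, 30, 18), array([399.1, 389.4])), ((60, -30, 18), array([259.7, 389.5]))]
```

```bash
cat >> pl.py <<'E'
TC2=np.load('tc2.npy');_X=PS.copy();_X[:3,3]-=1*n;PH2=np.linalg.inv(TC2)@_X
PLC=np.array([467.5,276.3]);PANG=-16.7
def lay(h,c=None,ang=None,tilt=0):
    """pad lining up, blue face h above plate; x-hat to far end"""
    c=PLC if c is None else np.array(c);a=np.radians(PANG if ang is None else ang)
    x=np.array([np.cos(a),np.sin(a),0]);z=-k;Rm=np.c_[x,np.cross(z,x),z]
    return Mk(Rm,[*c,10+h+18])@np.linalg.inv(PH2)
E
python3 - <<'E'
from pl import *
np.set_printoptions(precision=3,suppress=True)
G=lay(100);go(G[:3,3],G[:3,:3],'L100');print(G,ik(G[:3,3],G[:3,:3]))
G=lay(0);print(G[:3,3],ik(G[:3,3],G[:3,:3]), 'G height',G[2,3]+163*G[2,2])
for pt in ((75/2,182-19-61),(10,182),(-10,182)):print(pt,(G@np.array([pt[0],0,pt[1],1]))[2],(G@np.array([-pt[0],0,pt[1],1]))[2])
E
```

```text
L100 rel [-57.5 220.3 127.4] [-0.039  1.372  0.117] rows 11.0
[[ -0.496   0.287  -0.819 615.042]
 [  0.151   0.958   0.244 231.651]
 [  0.855  -0.003  -0.519 215.577]
 [  0.      0.      0.      1.   ]] [array([ 0.256,  0.895,  1.411,  0.469,  1.766, -1.165])]
[615.042 231.651 115.577] [array([ 0.256,  1.04 ,  1.382,  0.461,  1.662, -1.217])] G height 30.981960846335355
(37.5, 102) 94.69432988048143 30.586046602616193
(10, 182) 29.668972597443243 12.573430390012518
(-10, 182) 12.573430390012518 29.668972597443243
```

```bash
python3 -m pendant '-5 15 0 0 0.06 0 50; -12 35 4 0 0.16 0.01 50; -18 55 8 0 0.27 0.02 50; -25 75 12 -0.01 0.38 0.03 50; -32 92 16 -0.015 0.49 0.04 50; -40 110 20 -0.02 0.6 0.05 50; -40 110 20 -0.02 0.68 0.06 50; -40 110 20 -0.02 0.68 0.06 50' | grep -E 'force|pos|wid'
python3 - <<'E'
from pl import *
log();G=lay(100);go(G[:3,3],G[:3,:3],'L100')
c,K,C=cam('wrist');cv2.imwrite('pics/w8.png',c)
hsv=cv2.cvtColor(c,cv2.COLOR_BGR2HSV);m=(((hsv[...,0]<10)|(hsv[...,0]>170))&(hsv[...,1]>120)&(hsv[...,2]>110)).astype(np.uint8)
nn,l,st,ce=cv2.connectedComponentsWithStats(m)
for i in range(1,nn):
    if st[i,4]>30:print(st[i],ce[i].round(),ray(ce[i],K,C,10).round(1))
E
```

```text
position: [543.6, 133.0, 308.1]
force: [-0.4, -0.8, -3.6]
grip_width: 59.4
t 19.73 q [ 0.184  0.516  1.761  0.164  1.174 -1.24 ] p [543.6 133.  308.1] z [-0.319  0.093 -0.943] y [0.234 0.972 0.017] F [-0.4 -0.8 -3.6] w 59.4
L100 rel [-75.1 111.   73.7] [-0.02   0.687  0.056] rows 5.5
[411  97  19  24  74] [416. 104.] [386.8 259.5  10. ]
[491 102  17  24  61] [504. 111.] [411.3 337.5  10. ]
[   0  162   71   19 1001] [ 35. 171.] [367.2 -88.8  10. ]
[208 166  19  24  35] [218. 178.] [411.2  68.6  10. ]
[486 242  19  24  79] [499. 258.] [541.  298.6  10. ]
```

View pics/w8.png

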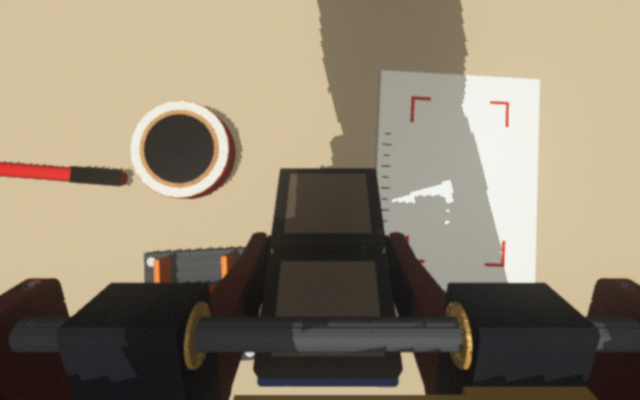

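Run:
```python
from pl import *
M=T()[0];cc=r.read_camera('wrist');C=M@cc['hand_eye'];K=np.array(cc['mtx'])
a,b,d=[ray(p,K,C,10)[:2] for p in ((411.5,97),(508.5,102),(504,265))]
A=lambda u:np.degrees(np.arctan2(u[1],u[0])).round(2)
print((a+d)/2,np.linalg.norm(a-b),np.linalg.norm(b-d),'along b->d',A(d-b),'a->b',A(b-a)-90)
e,f=[ray(p,K,C,10)[:2] for p in ((382,71),(540,79))];print('near edge',np.linalg.norm(e-f),A(f-e)-90,'mid',(e+f)/2, 'ctr',(e+f)/2+100*np.array([np.cos(np.radians(-16.7)),np.sin(np.radians(-16.7))]))
c,K,C=cam('top');hsv=cv2.cvtColor(c,cv2.COLOR_BGR2HSV)
for i in (14,):
    t0=cv2.imread('pics/top0.png');s=t0[180:290,155:255].astype(int);m=(s[...,2]-s[...,1]>25)&(s[...,2]>120)
    ys,xs=np.nonzero(m);P=np.array([ray((x+155,y+180),K,C,10)[:2] for x,y in zip(xs,ys)],np.float32);
    P=P[np.linalg.norm(P-[467,276],axis=1)<110];print(len(P),cv2.minAreaRect(P))
```

```text
[464.74188027 278.29291611] 90.00843087125168 149.54367225032544 along b->d -16.42 a->b -16.22
near edge 147.06438895593521 -16.099999999999994 mid [371.07310285 306.23409202] ctr [466.85535233 277.49804003]
119 ((467.8018798828125, 277.30810546875), (92.94064331054688, 152.88546752929688), 73.47123718261719)
```

```bash
sed -i 's/PLC=.*/PLC=np.array([467,277.3]);PANG=-16.5/' pl.py
python3 -m pendant '-12 18 12 0 0.1 0.01 50; -25 37 25 -0.01 0.22 0.02 50; -37 55 37 -0.01 0.34 0.03 50; -50 74 49 -0.015 0.46 0.04 50; -62 92 61 -0.02 0.57 0.05 50; -75 111 73 -0.02 0.687 0.056 50; -75 111 73 -0.02 0.687 0.056 50; -75 111 73 -0.02 0.687 0.056 50' | grep -E 'force|pos|wid'
python3 - <<'E'
from pl import *
log()
for h in (100,15):
    G=lay(h);go(G[:3,3],G[:3,:3],h)
print(PH2)
E
```

```text
position: [614.3, 230.4, 215.1]
force: [0.2, 0.3, -3.2]
grip_width: 59.6
t 20.55 q [ 0.255  0.893  1.415  0.465  1.759 -1.166] p [614.3 230.4 215.1] z [-0.816  0.242 -0.524] y [ 0.287  0.958 -0.004] F [ 0.2  0.3 -3.2] w 59.6
100 rel [0.6 2.8 0.1] [ 0.002  0.006 -0.003] rows 0.1
15 rel [-71.8   3.1  44.6] [ 0.002  0.006 -0.003] rows 2.0
[[-5.18989855e-01 -2.37099058e-03 -8.54777110e-01  5.14399810e+00]
 [-1.58863693e-04 -9.99995868e-01  2.87025635e-03  6.43849396e-01]
 [-8.54780384e-01  1.62542697e-03  5.18987334e-01  1.77214383e+02]
 [ 0.00000000e+00  0.00000000e+00  0.00000000e+00  1.00000000e+00]]
```

```bash
python3 -m pendant '-20 1 13 0 0.003 0 50; -42 2 26 0 0.006 0 50; -60 3 38 0 0.006 0 50; -70 3 44 0 0.006 -0.003 50; -74 3 46.5 0 0.006 -0.003 50; -74 3 46.5 0 0.006 -0.003 50' | grep -E 'force|pos'
python3 - <<'E'
from pl import *
log()
for h in (6,3,0,-2):
    G=lay(h);go(G[:3,3],G[:3,:3],h)
print(r.read_state()['ft_torque'])
E
```

```text
position: [614.1, 232.7, 128.0]
force: [0.1, 0.3, -4.2]
t 21.05 q [ 0.258  1.02   1.39   0.462  1.672 -1.212] p [614.1 232.7 128. ] z [-0.819  0.243 -0.52 ] y [ 0.286  0.958 -0.002] F [ 0.1  0.3 -4.2] w 59.4
6 rel [-5.8  0.7  3. ] [ 0.002  0.001 -0.   ] rows 0.2
3 rel [-8.3  0.7  4.5] [ 0.002  0.001 -0.   ] rows 0.2
0 rel [-10.9   0.7   6.1] [ 0.002  0.001 -0.   ] rows 0.3
-2 rel [-12.6   0.7   7.1] [ 0.002  0.001 -0.   ] rows 0.3
[-0.29114011 -0.85896083 -0.00704087]
```

```bash
python3 -m pendant '-3 0 1.5 0 0 0 50; -6 0.7 3 0 0 0 50; -8.3 0.7 4.5 0 0 0 50; -8.3 0.7 4.5 0 0 0 50' | grep -E 'force|pos'
python3 -m pendant '-0.8 0 0.5 0 0 0 50; -1.7 0 1 0 0 0 50; -1.7 0 1 0 0 0 50' | grep -E 'force|pos'
python3 -c "
from pl import *
log();print(r.read_state()['ft_torque'])
G=lay(0);go(G[:3,3],G[:3,:3],0)"
```

```text
position: [614.8, 233.2, 118.8]
force: [-0.4, -0.1, -5.0]
position: [614.8, 233.2, 116.8]
force: [-0.4, 0.4, -3.1]
t 21.63 q [ 0.258  1.038  1.382  0.462  1.661 -1.217] p [614.8 233.2 116.8] z [-0.818  0.243 -0.521] y [ 0.286  0.958 -0.002] F [-0.4  0.4 -3.1] w 59.4
[-0.19972045 -0.85250834  0.00697361]
0 rel [-1.  -0.1  0.7] [0.002 0.002 0.   ] rows 0.0
```

```bash
for i in 1 2; do python3 -m pendant '-0.4 0 0.25 0 0 0 50; -0.85 0 0.5 0 0 0 50; -0.85 0 0.5 0 0 0 50' | grep -E 'force|pos'; python3 -c "
from pl import *
print(r.read_state()['ft_torque'])"; done
```

```text
position: [614.9, 233.2, 116.0]
force: [-1.0, 0.4, -1.2]
[-0.148167   -0.70984138 -0.00418471]
position: [614.9, 233.2, 115.6]
force: [-1.1, -0.7, 4.3]
[ 0.11263787 -0.0412122   0.16843651]
```

```bash
for i in 1 2; do python3 -m pendant '0.6 0 0.18 0 -0.005 0 50; 1.3 0 0.36 0 -0.01 0 50; 1.3 0 0.36 0 -0.01 0 50' | grep -E 'force|pos'; python3 -c "
from pl import *
print(r.read_state()['ft_torque'])"; done
```

```text
position: [614.0, 233.5, 117.0]
force: [0.6, -1.8, 4.1]
[0.08783521 0.10361809 0.13344928]
position: [613.1, 233.8, 118.5]
force: [0.4, -1.2, 5.4]
[0.17148183 0.4877373  0.22904528]
```

The centre of pressure has moved to mid-pad, so the pad lies flat. Releasing.

```bash
python3 -m pendant '0 0 0 0 0 0 61; 0 0 0 0 0 0 63; 0 0 0 0 0 0 66; 0 0 0 0 0 0 72; 0 0 0 0 0 0 80; 0 0 0 0 0 0 86; 0 0 0 0 0 0 86; 0 0 0 0 0 0 86' | grep -E 'force|wid'
python3 -m pendant '2 0 -10 0 0 0 86; 6 0 -35 0 0 0 86; 10 0 -70 0 0 0 86; 25 0 -105 0 0 0 86; 60 0 -120 0 0 0 86; 90 0 -130 0 0 0 86; 90 0 -130 0 0 0 86; 90 0 -130 0 0 0 86' | grep -E 'force|pos'
python3 - <<'E'
from pl import *
log();c,K,C=cam('wrist');cv2.imwrite('pics/w9.png',c)
print(r.find_in('pad','wrist')[:1])
a=np.radians(PANG);x=np.array([np.cos(a),np.sin(a)]);y=np.array([-x[1],x[0]])
for u,v in ((60,30),(60,-30),(-60,30),(-60,-30)):
    p=proj([*(PLC+u*x+v*y),28],K,C);cv2.circle(c,tuple(int(t) for t in p),3,(0,255,0),1)
for u,v in ((75,45),(75,-45),(-75,45),(-75,-45)):
    p=proj([*(PLC+u*x+v*y),10],K,C);cv2.circle(c,tuple(int(t) for t in p),3,(255,0,255),1)
cv2.imwrite('pics/w9b.png',c)
V=vert(80);go((650,0,330),V,'keys')
E
```

```text
force: [-0.6, -0.3, -0.8]
grip_width: 86.3
position: [672.8, 216.3, 267.1]
force: [-0.1, 0.9, -1.2]
t 23.97 q [ 0.22   0.886  1.27   0.448  1.89  -1.13 ] p [672.8 216.3 267.1] z [-0.806  0.241 -0.54 ] y [0.285 0.958 0.002] F [-0.1  0.9 -1.2] w 86.3
[{'position': [3.2, 69.5, 323.9], 'confidence': 0.56}]
keys rel [  33.8 -213.5  -69.7] [ 0.057 -1.003 -0.106] rows 8.1
```

View pics/w9b.png

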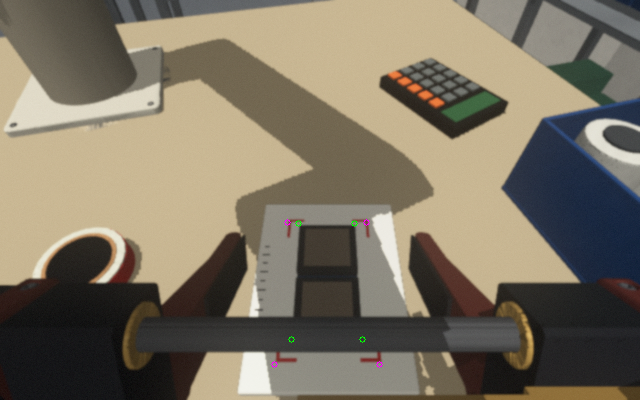

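The pad lies lining up inside the red marks: its near end is at (300–356, 225), with the marks at 288 and 369, so it is centred. The keys are next.

```bash
python3 -m pendant '5 -25 -15 0 -0.1 0 60; 10 -50 -28 0 -0.22 -0.01 30; 15 -80 -40 0.02 -0.34 -0.03 0; 20 -107 -50 0.03 -0.46 -0.05 0; 25 -134 -58 0.04 -0.58 -0.06 0; 30 -160 -65 0.05 -0.7 -0.08 0; 33 -188 -69 0.057 -0.82 -0.1 0; 34 -213 -70 0.057 -0.94 -0.106 0' 20| grep -E 'force|pos'
python3 - <<'E'
from pl import *
log();V=vert(80);go((698.5,-18.6,290),V,'blue')
c,K,C=cam('wrist');cv2.imwrite('pics/w10.png',c)
hsv=cv2.cvtColor(c,cv2.COLOR_BGR2HSV);H,S,Vv=cv2.split(hsv)
for nm,m in (('blue',(H>95)&(H<130)&(S>120)),('green',(H>40)&(H<85)&(S>80)),('red',((H<8)|(H>172))&(S>140))):
    nn,l,st,ce=cv2.connectedComponentsWithStats(m.astype(np.uint8))
    for i in np.argsort(-st[1:,4])[:2]+1:print(nm,st[i],ray(ce[i],K,C,48).round(1))
for t in ('blue_key_top','green_key_top','red_key_top'):
    for d in r.find_in(t,'wrist')[:1]:print(t,d['confidence'],(C@np.append(d['position'],1))[:3].round(1))
E
```

```text
position: [650.2, -1.2, 329.9]
force: [-0.5, -0.5, -0.8]
t 24.73 q [-0.022  0.555  1.604  0.013  1.04  -1.428] p [650.2  -1.2 329.9] z [-0.057  0.012 -0.998] y [0.171 0.985 0.002] F [-0.5 -0.5 -0.8] w 36.2
blue rel [-52.8  -9.   36.9] [ 0.002 -0.058  0.002] rows 1.6
blue [303 256  32  32 812] [696.3 -16.4  48. ]
blue [610   0  30   4  60] [528.  237.1  48. ]
green [384 239  18  28 306] [689.   48.8  48. ]
red [435 221  36  34 940] [685.2  99.1  48. ]
red [  0 354  52  46 898] [ 754.8 -307.2   48. ]
blue_key_top 0.95 [690.8 -17.2  55.7]
red_key_top 0.65 [683.   98.2  48.8]
```

```bash
python3 -m pendant '-25 -4 18 0 -0.03 0 0; -50 -7.5 33 0 -0.058 0 0; -52.5 -7.8 37 0.002 -0.058 0.002 0; -52.5 -7.8 37 0.002 -0.058 0.002 0; -52.5 -7.8 37 0.002 -0.058 0.002 0; -52.5 -7.8 37 0.002 -0.058 0.002 0' 20| grep -E 'force|pos'
python3 -m pendant '0 0 20 0 0 0 0; 0 0 38 0 0 0 0; 0 0 48 0 0 0 0; 0 0 48 0 0 0 0' | grep -E 'force|pos'
python3 -c "
from pl import *
log();V=vert(80);go((698,-17.5,232),V,'blue')"
```

```text
position: [697.4, -15.2, 288.8]
force: [-0.4, 0.6, 0.6]
position: [695.7, -14.5, 239.0]
force: [-1.2, 0.4, -0.1]
t 25.77 q [-0.039  0.723  1.537  0.004  0.897 -1.436] p [695.7 -14.5 239. ] z [-0.015  0.004 -1.   ] y [0.175 0.985 0.001] F [-1.2  0.4 -0.1] w 0.6
blue rel [-2.9 -2.5  7. ] [ 0.001 -0.015 -0.001] rows 0.2
```

```bash
python3 -m pendant '-2.7 -2.5 1 0 -0.015 0 0; -2.7 -2.5 3 0 -0.015 0 0; -2.7 -2.5 4 0 -0.015 0 0; -2.7 -2.5 4 0 -0.015 0 0' | grep -E 'force|pos'
for i in 1 2 3; do python3 -m pendant '0 0 1.5 0 0 0 0; 0 0 3 0 0 0 0; 0 0 3 0 0 0 0' | grep -E 'force|pos'; done
```

```text
position: [698.0, -17.5, 235.6]
force: [1.0, 0.3, 0.2]
position: [698.3, -17.6, 233.0]
force: [0.8, -0.5, 2.3]
position: [698.3, -17.6, 230.0]
force: [-1.0, 0.5, 4.3]
position: [698.5, -17.6, 228.3]
force: [-4.6, -0.5, 12.5]
```

```bash
python3 -m pendant '0 0 1 0 0 0 0; 0 0 1 0 0 0 0; 0 0 -10 0 0 0 0; 0 0 -35 0 0 0 0; 5 20 -35 0 0 0 0; 14 55 -35 0 0 0 0; 14 55 -35 0 0 0 0; 14 55 -35 0 0 0 0' | grep -E 'force|pos'
python3 -c "
from pl import *
log();V=vert(80);go((694,39.3,236),V,'green')"
```

```text
position: [694.0, 40.6, 263.3]
force: [0.3, -0.8, -0.6]
t 27.52 q [ 4.100e-02  6.870e-01  1.538e+00  1.000e-03  9.140e-01 -1.357e+00] p [694.   40.6 263.3] z [ 0.002  0.001 -1.   ] y [0.172 0.985 0.001] F [ 0.3 -0.8 -0.6] w 0.5
green rel [-0.2 -1.4 27.3] [0.001 0.002 0.001] rows 0.7
```

```bash
python3 -m pendant '0 -1.4 10 0 0 0 0; 0 -1.4 20 0 0 0 0; 0 -1.4 27 0 0 0 0; 0 -1.4 27 0 0 0 0' | grep -E 'force|pos'
for i in 1 2 3; do python3 -m pendant '0 0 1.5 0 0 0 0; 0 0 3 0 0 0 0; 0 0 3 0 0 0 0' | grep -E 'force|pos'; done
```

```text
position: [693.1, 38.3, 233.6]
force: [-2.5, 0.2, 1.9]
position: [693.2, 37.9, 230.6]
force: [-0.4, -1.8, 4.0]
position: [693.3, 37.9, 228.4]
force: [-2.4, -1.8, 6.2]
position: [693.4, 37.9, 228.1]
force: [-8.1, -0.6, 20.2]
```

```bash
python3 -m pendant '0 0 0 0 0 0 0; 0 0 -12 0 0 0 0; 0 0 -45 0 0 0 0; 0 0 -85 0 0 0 0; 0 0 -120 0 0 0 0; 0 0 -120 0 0 0 0; 0 0 -120 0 0 0 0' | grep -E 'force|pos'
python3 - <<'E'
from pl import *
log();c,K,C=cam('top');cv2.imwrite('pics/top2.png',c);t0=cv2.imread('pics/top0.png')
hsv=cv2.cvtColor(c,cv2.COLOR_BGR2HSV);m=np.zeros(c.shape[:2],np.uint8);m[195:275,170:240]=(hsv[195:275,170:240,2]<75)
m=cv2.morphologyEx(m,cv2.MORPH_CLOSE,np.ones((5,5)))
nn,l,st,_=cv2.connectedComponentsWithStats(m);i=1+np.argmax(st[1:,4]);ys,xs=np.nonzero(l==i);print(st[i])
P=np.array([ray(p,K,C,28)[:2] for p in zip(xs,ys)],np.float32);print('pad',cv2.minAreaRect(P),P.mean(0))
for t in ['tape','stapler','marker','yellow_carton','pad']:
    for d in r.find_in(t,'top')[:1]:print(t,round(d['confidence'],2),(C@np.append(d['position'],1))[:3].round(1))
for nm,(x,y) in dict(tape=(295,279),stapler=(227,125),marker=(345,289),carton=(433,150)).items():
    a,b=c[y-25:y+25,x-30:x+30].astype(int),t0[y-25:y+25,x-30:x+30].astype(int);print(nm,'changed px',int((np.abs(a-b).max(2)>40).sum()))
print(r.read_state()['time_s'])
E
```

```text
position: [694.1, 37.8, 351.3]
force: [0.1, -0.3, -0.9]
t 29.18 q [ 0.037  0.581  1.5    0.     1.057 -1.359] p [694.1  37.8 351.3] z [ 0.005  0.001 -1.   ] y [0.174 0.985 0.001] F [ 0.1 -0.3 -0.9] w 0.4
[193 221  27  33 241]
pad ((457.8792724609375, 275.58270263671875), (56.04247283935547, 72.43304443359375), 80.66077423095703) [461.8079  267.85532]
stapler 0.69 [741.3 260.3  44.1]
yellow_carton 0.73 [ 723.1 -245.6   58.3]
pad 0.58 [471.3 276.9  27.6]
tape changed px 953
stapler changed px 1
marker changed px 556
carton changed px 0
29.4833
```

Run:
```python
from pl import *
c=cv2.imread('pics/top2.png');t0=cv2.imread('pics/top0.png');cc=r.read_camera('top');K=np.array(cc['mtx']);C=np.array(cc['cam_to_world'])
g=cv2.cvtColor(c,cv2.COLOR_BGR2GRAY)
for y in range(206,264,6):print(y,g[y,176:240:3].tolist())
for th in (85,100):
    m=np.zeros_like(g);m[200:270,175:236]=g[200:270,175:236]<th
    nn,l,st,_=cv2.connectedComponentsWithStats(m);i=1+np.argmax(st[1:,4]);ys,xs=np.nonzero(l==i)
    P=np.array([ray(p,K,C,26)[:2] for p in zip(xs,ys)],np.float32);print(th,cv2.minAreaRect(P),P.mean(0),len(P))
h0,h1=[cv2.cvtColor(t,cv2.COLOR_BGR2HSV) for t in (t0,c)]
for nm,(x0,x1,y0,y1) in dict(marker=(335,375,270,305)).items():
    for h in (h0,h1):
        m=((h[...,0]<8)|(h[...,0]>172))&(h[...,1]>150);ys,xs=np.nonzero(m[y0:y1,x0:x1]);print(nm,len(xs),xs.mean()+x0,ys.mean()+y0)
for t in (t0,c):
    q=cv2.cvtColor(t,cv2.COLOR_BGR2GRAY)[255:305,270:322];print('tape',cv2.HoughCircles(cv2.resize(q,None,fx=4,fy=4,interpolation=2),3,1,40,param1=80,param2=20,minRadius=30,maxRadius=90))
s=cam('scene')[0];cv2.imwrite('pics/scene2.png',s);s0=cv2.imread('pics/scene0.png')
for nm,(x,y) in dict(tape=(275,161),marker=(238,189)).items():
    print(nm,int((np.abs(s[y-20:y+20,x-25:x+25].astype(int)-s0[y-20:y+20,x-25:x+25]).max(2)>40).sum()))
```

```text
206 [136, 136, 135, 149, 179, 181, 182, 174, 163, 149, 116, 164, 180, 182, 182, 181, 126, 97, 110, 122, 127, 130]
212 [136, 136, 148, 180, 181, 182, 183, 182, 145, 71, 89, 89, 84, 70, 90, 121, 102, 105, 115, 125, 129, 130]
218 [135, 147, 180, 182, 181, 183, 182, 145, 70, 87, 88, 88, 90, 90, 90, 80, 95, 114, 122, 125, 128, 129]
224 [147, 181, 181, 181, 182, 183, 145, 65, 87, 89, 88, 89, 90, 90, 78, 86, 110, 118, 123, 127, 128, 129]
230 [180, 180, 181, 181, 182, 145, 62, 58, 54, 54, 54, 70, 84, 77, 73, 106, 116, 122, 124, 126, 127, 127]
236 [182, 181, 182, 182, 155, 68, 87, 89, 89, 83, 68, 60, 60, 65, 98, 115, 121, 124, 126, 127, 128, 129]
242 [181, 182, 182, 159, 67, 86, 87, 88, 88, 89, 88, 82, 58, 91, 112, 118, 122, 124, 126, 127, 128, 128]
248 [107, 102, 118, 77, 83, 87, 88, 88, 89, 89, 82, 52, 81, 105, 119, 122, 123, 124, 126, 125, 126, 127]
254 [109, 105, 85, 63, 71, 88, 89, 87, 86, 86, 80, 77, 91, 100, 106, 111, 114, 119, 122, 125, 125, 126]
260 [109, 74, 66, 109, 110, 110, 110, 109, 108, 108, 107, 107, 105, 105, 104, 104, 102, 102, 101, 101, 100, 99]
85 ((444.3505859375, 278.7945251464844), (63.623252868652344, 165.47695922851562), 73.40336608886719) [457.76962 279.36984] 661
100 ((458.5823059082031, 279.56658935546875), (138.78489685058594, 143.58006286621094), 15.927833557128906) [455.57523 275.03003] 1523
marker 145 353.3379310344828 292.64827586206894
marker 22 366.04545454545456 298.40909090909093
tape [[[102.5  97.5  52.7]]]
tape None
tape 10
marker 0
```

Run:
```python
from pl import *
c=cv2.imread('pics/top2.png');cc=r.read_camera('top');K=np.array(cc['mtx']);C=np.array(cc['cam_to_world'])
g=cv2.cvtColor(c,cv2.COLOR_BGR2GRAY).astype(np.float32)
a=np.radians(PANG);x=np.array([np.cos(a),np.sin(a)]);y=np.array([-x[1],x[0]])
def prof(pts):
    uv=np.array([proj([*(PLC+u*x+v*y),26],K,C) for u,v in pts],np.float32);return cv2.remap(g,uv[:,0].reshape(1,-1),uv[:,1].reshape(1,-1),1)[0].astype(int)
R_=np.arange(-80,81,4)
for v in (-12,0,12):print('along v',v,list(zip(R_.tolist(),prof([(u,v) for u in R_]).tolist())))
W=np.arange(-44,45,3)
for u in (-40,40):print('across u',u,list(zip(W.tolist(),prof([(u,v) for v in W]).tolist())))
e=[ray(p,K,C,24)[:2]-PLC for p in ((200,212),(197,218),(194,224),(191,230),(188.3,236),(185.3,242))]
print([(round(float(p@x)),round(float(p@y),1)) for p in e])
```

```text
along v -12 [(-80, 121), (-76, 118), (-72, 114), (-68, 110), (-64, 106), (-60, 101), (-56, 96), (-52, 89), (-48, 85), (-44, 87), (-40, 88), (-36, 88), (-32, 87), (-28, 87), (-24, 88), (-20, 88), (-16, 88), (-12, 88), (-8, 82), (-4, 64), (0, 58), (4, 55), (8, 56), (12, 77), (16, 86), (20, 88), (24, 89), (28, 89), (32, 89), (36, 89), (40, 89), (44, 89), (48, 89), (52, 86), (56, 75), (60, 104), (64, 164), (68, 181), (72, 181), (76, 174), (80, 173)]
along v 0 [(-80, 117), (-76, 115), (-72, 110), (-68, 106), (-64, 102), (-60, 96), (-56, 89), (-52, 80), (-48, 83), (-44, 87), (-40, 88), (-36, 88), (-32, 88), (-28, 88), (-24, 87), (-20, 88), (-16, 88), (-12, 88), (-8, 82), (-4, 63), (0, 59), (4, 55), (8, 56), (12, 76), (16, 87), (20, 88), (24, 88), (28, 89), (32, 89), (36, 89), (40, 88), (44, 88), (48, 89), (52, 86), (56, 72), (60, 99), (64, 162), (68, 181), (72, 182), (76, 181), (80, 181)]
along v 12 [(-80, 111), (-76, 106), (-72, 98), (-68, 86), (-64, 75), (-60, 67), (-56, 68), (-52, 78), (-48, 83), (-44, 87), (-40, 87), (-36, 87), (-32, 87), (-28, 87), (-24, 87), (-20, 88), (-16, 87), (-1
[... 276 characters left out ...]
 (-38, 85), (-35, 76), (-32, 65), (-29, 61), (-26, 64), (-23, 76), (-20, 86), (-17, 88), (-14, 88), (-11, 88), (-8, 88), (-5, 88), (-2, 88), (1, 88), (4, 87), (7, 87), (10, 87), (13, 87), (16, 86), (19, 84), (22, 73), (25, 73), (28, 114), (31, 161), (34, 178), (37, 181), (40, 181), (43, 181)]
across u 40 [(-44, 118), (-41, 115), (-38, 113), (-35, 108), (-32, 99), (-29, 86), (-26, 75), (-23, 79), (-20, 87), (-17, 89), (-14, 89), (-11, 89), (-8, 89), (-5, 90), (-2, 89), (1, 88), (4, 87), (7, 88), (10, 90), (13, 88), (16, 88), (19, 85), (22, 75), (25, 76), (28, 113), (31, 159), (34, 179), (37, 182), (40, 182), (43, 182)]
[(42, 30.3), (26, 30.5), (10, 30.7), (-6, 30.9), (-22, 30.4), (-38, 30.5)]
```

```bash
python3 -c "
from h import *
print(r.finish_job());print(r.read_state()['time_s'])"
```

```text
the job is handed in; nothing more can be done
None
the job is handed in; nothing more can be done
```

The job is handed in. The brake pad lies lining up in the middle of the photo plate, and I pressed the blue key and then the green key. The last clock reading was about 29.5 s, against the 72 s limit.

I gripped the pad, stood it in the slot and let go of it leaning at about 11°. I then regripped it from the other side, laid it on the plate until the contact force was centred under it, and released it.

**Pad:** In the top camera it is about 2 mm off centre along the plate and under 1 mm across. It is parallel to the plate's length to within about half a degree. The camera's own error is about 2 mm.

**Keys:** Both were pressed about 6 mm and came up hard against their stops, at 12 N for blue and 20 N for green. The tool did not go over the red key.

**Checks that disagreed or failed:**
- The first top-view outline of the pad was spoiled by the arm's shadow, so I measured it again with brightness profiles. Those gave the figures above.
- The top camera showed changes around the tape roll and marker. The scene camera showed them essentially unchanged, so I took this as arm shadow.
- The top view showed no movement of the stapler or carton.
- The viewer refused a final look at the whole scene because the 12-picture limit was reached. The last checks are therefore numerical.

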